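# Pile the coded modules and weigh them down

### The arm

A 6-joint arm with a two-finger parallel gripper is mounted at the origin on a cart in front of the work surface, level with it; the furniture and walls round the work are solid. World frame = base frame: x ahead of the robot, y to its left, z up, the work surface at z = 0. Lengths are in m, angles in rad, forces in N, time in s.
With the tool pointing down it reaches from about 0.35 to 1 m from the base axis. Payload 7.1 kg.
Tool frame: the origin (TCP) lies between the finger pads; the fingertips stand 14 mm ahead of it and the grasp point (between the pads) lies 5 mm behind it (r.tips_ahead is the z of the fingertips in the tool frame, in m); z points along the fingers, y is the line along which they close (so a half turn about z gives the same grasp; the last joint's range is limited). The gripper opens to 85 mm and grips with 20 to 120 N. Pads are 22 mm wide; open, the fingers measure 114 mm over their backs; the gripper's body (76 mm by 85 mm) begins 54 mm behind the grasp point. The pads swing forward as they close: fully open they stand 13 mm farther back than shut.
Start: joints at [-1.213, 0.423, 1.63, -0, 1.089, -0.019], TCP at [0.23, -0.581, 0.209] pointing down, gripper open.
Joint ranges: [-3, 3], [-0.9, 2.11], [0.09, 2.58], [-1.31, 4.45], [0.11, 2.69], [-2.54, 2.54]. Speed limits (rad/s): [2.39, 2.39, 3.01, 3.14, 3.14, 3.14].

### API

Orientations are given as a unit quaternion [w, x, y, z].
In Python, from bench import r gives the robot as it stands.
- The arm moves only by the tool servo_tool, never from a script. Its argument "motion" is a list of rows, each a list of 3 entries, a list of its own where there are three numbers: the shift along the world's x, y, z in mm, then the turn, a rotation vector about the world's x, y, z in degrees, then the finger opening in mm, from 0 to 85.4. In form: [[[x, y, z], [wx, wy, wz], jaw], ...]. A call has exactly 10 rows; each row shifts and turns the commanded pose from where the row before left it; what a row does not reach is not made up. A row lasts 1/12 s, in which the tool goes at most 41.7 mm and 7.16 degrees, less where a joint would pass 70% of its speed; a pose out of reach is approached as far as the arm can. A call with a gripper value outside its range is refused whole. The fingers move at their own pace and stop on an object; the grip force is fixed at half the most. Time passes only in rows, so rows that do not move let the fingers close, or fill a call up. It gives the time, the measured TCP pose, the force, the opening and the grip force at its end, in the units of the state.
- r.read_state(): the state, without advancing time (a new reading comes with each control period).
- r.read_camera(name): name is "scene" or "side" or "wrist"; returns (picture, depth): 384x512x3 uint8, red, green, blue; 384x512 float32, m along the optical axis (not along the pixel's ray), 0 where there is no reading.
- r.camera_info(name): a dict with "intrinsics" (3x3 intrinsics, pixels), "k1" (the pictures are not rectified: a ray, as slopes to the right and down, at radius r is drawn at 1 + k1 r^2 times it, then the intrinsics apply), "R" (3x3) and "t" (3): a world point X has camera coordinates R X + t. Camera axes: x right, y down, z forward; pixel columns grow to the right and rows downward; lengths in m; the calibration is good to about 2 mm. A picture is of the moment at which its call begins: read the wrist's pose just before it. camera_info takes no time and is no camera call; for the wrist camera it gives the pose at the moment of the call.
- r.finish_job(): hands the job in; it is judged then, once.
The state is a dict: "t": time; "qpos": joint angles; "joint_vel": joint speeds; "joint_torque": joint torques, N m; "position": TCP position; "ee_rot": TCP orientation; "ft_force": force on the tool from outside, world axes, zero at the start; "torque": the same for the moment, N m; "gripper_width": finger opening in m; "gripper_force": force on a finger pad.
Only numpy, scipy, OpenCV 4.12 (cv2) and the standard library are available. Lean on these libraries where they do the work, as an engineer would, in place of code of your own. Each camera call takes 0.05 s, during which the arm holds its last target. There are 200 camera calls.

### The job

Take the two white relay modules off the sloping rack, the upper one first, and stack them flat, one after the other, on the white module that stands on the bench, so that the three make one straight, square pile with flush edges, printed tops up. Then lay the steel weight squarely on top, along the pile, to keep the pile pressed, and let go. Set everything down gently, without dropping or pressing, do not shift the bottom module, and leave the other things on the bench alone.

Things in the scene. Friction and masses are not known exactly. Their poses are not given: they have to be found in the camera images.
- module_a: white relay module, flat box 46 (x) by 72 (y) by 30 mm (z; small terminals to 32 mm, but piles at a pitch of 30 mm), 62 g, origin at the centre of its underside, z out of its printed top. Starts as the LOWER of two on the sloping rack: long side up the slope, z square to the slope (30 degrees from vertical, leaning to the low side), its lower end at the stop
- module_b: white relay module, flat box 46 (x) by 72 (y) by 30 mm (z; small terminals to 32 mm, but piles at a pitch of 30 mm), 62 g, origin at the centre of its underside, z out of its printed top. Starts as the UPPER of two on the sloping rack: long side up the slope, z square to the slope (30 degrees from vertical, leaning to the low side), its lower end at the stop
- base_module: white relay module, flat box 46 (x) by 72 (y) by 30 mm (z; small terminals to 32 mm, but piles at a pitch of 30 mm), 62 g, origin at the centre of its underside, z out of its printed top. It stands flat on the bench and is the bottom of the pile; it must stay there
- weight: flat steel weight, 46 mm (x) by 72 mm (y), plate 8 mm thick, 0.25 kg, with a dark grip bar along its y (60 mm long, 14 mm wide in x, from 24 to 38 mm above the underside) on two thin posts; origin at the centre of its underside, z up; stands flat on the bench, grip bar up
- rack: fixed bent aluminium rack, 86 mm wide (y), 85 deep (x), 55 high; its face slopes at 30 degrees, rising towards its +x, and the low end has a stop plate 64 mm wide, 50 mm high square to the face; the low end of the face is at x -37, z 12 mm. It stands so that the low side is to the left of the robot or to the left and away from it. Origin at the centre of its underside
- board_edge (a point): fixed obstacle: the near top corner of the upright brown board (thin, 205 mm high) that runs from here straight away from the robot; keep the hand and arm clear of it when crossing
- tape: bystander: brown tape roll, 70 mm across, 19 mm high, origin under its centre
- marker: bystander: marker pen 135 mm long, 15 mm thick, origin under its middle
- gauge: bystander: steel block 30x35x12 mm, origin under its centre
- tin: bystander: round tin 70 mm across, 28 mm high, origin under its centre
- pincers: bystander: steel tweezers, 9x117x9 mm, origin under the middle

How it is judged:
By the outcome, as a careful person would: the job done as asked, in the order asked, and still so for the second after the job is handed in, with the robot touching nothing.
It also fails if it takes over 72 s, if anything falls off the work surface, if the arm or the gripper's body presses on something with over 40 N, if the wrist force passes 120 N, or if a joint passes its speed limit or range.

## Working session

There is one attempt and no reset: what is moved stays moved. The work goes in short steps, Python scripts to look and compute and a tool call to move; the robot and the scene stay as the last step left them, time stands still between calls to the robot, and variables do not carry over. Pictures are saved under pics/ and viewed, at most 10 in all, crops included, and the job is handed in when it is done.

Besides the shell and the picture viewer there is one more tool, called after "Call:" as name(argument=value, ...), one argument or row to a line, values as JSON. servo_tool: Moves the arm, as the interface text tells. Its arguments: {"type":"object","properties":{"motion":{"type":"array","items":{"type":"array"}}},"required":["motion"]}

```bash
mkdir -p pics; ls; python3 - <<'E'
from bench import r
import cv2,numpy as np
s=r.read_state();print(s)
for n in("scene","side"):
    p,d=r.read_camera(n);i=r.camera_info(n);print(n,i)
    np.savez(f"pics/{n}0.npz",p=p,d=d)
    cv2.imwrite(f"pics/{n}0.png",cv2.resize(p[:,:,::-1],(800,600)))
E
```

```text
pics
{'t': 0.0, 'qpos': array([-1.21301610e+00,  4.23857978e-01,  1.63070901e+00, -2.32158327e-05,
        1.08860444e+00, -1.90021295e-02]), 'joint_vel': array([ 6.61071464e-04, -5.48240153e-05, -2.26043370e-03,  3.67999657e-04,
        1.34985707e-03, -1.50182909e-03]), 'joint_torque': array([-3.76843682e-04, -5.57386243e+01, -2.81744456e+01, -1.59761653e-04,
        7.50034174e-03,  1.73986939e-05]), 'position': array([ 0.22976426, -0.58059344,  0.20802755]), 'ee_rot': array([-7.76354302e-04,  9.82305488e-01,  1.87284021e-01, -1.43207677e-04]), 'ft_force': array([-0.43896105,  0.20663947, -0.69280871]), 'torque': array([-0.00280601,  0.00725015,  0.0525896 ]), 'gripper_force': 0.0, 'gripper_width': 0.08565718466932218}
scene {'intrinsics': array([[425.38914921,   0.        , 252.84026023],
       [  0.        , 425.38914921, 195.68454648],
       [  0.        ,   0.        ,   1.        ]]), 'k1': -0.022851390249830416, 'R': array([[-0.72620511, -0.68741844, -0.00905694],
       [-0.51630496,  0.55404084, -0.65304513],
       [ 0.45393318, -0.46956857, -0.75726484]]), 't': array([0.51551897, 0.29053323, 1.11390511])}
side {'intrinsics': array([[392.81564435,   0.        , 245.85324307],
       [  0.        , 392.81564435, 187.34810819],
       [  0.        ,   0.        ,   1.        ]]), 'k1': -0.1379933854723392, 'R': array([[ 0.93570599, -0.35277818, -0.00136196],
       [-0.21042973, -0.55503517, -0.80477033],
       [ 0.28314948,  0.75331501, -0.59358476]]), 't': array([-0.48600277,  0.31232133,  0.8142032 ])}
```

View pics/scene0.png

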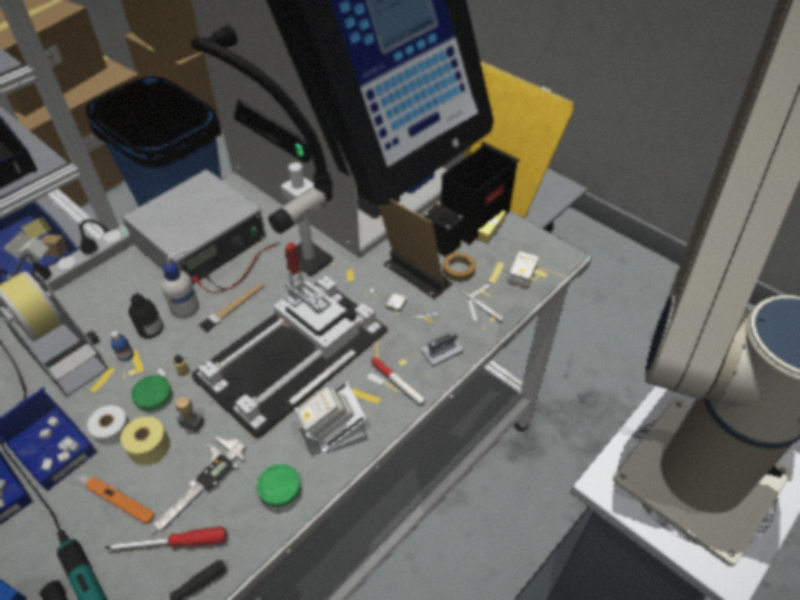

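View pics/side0.png

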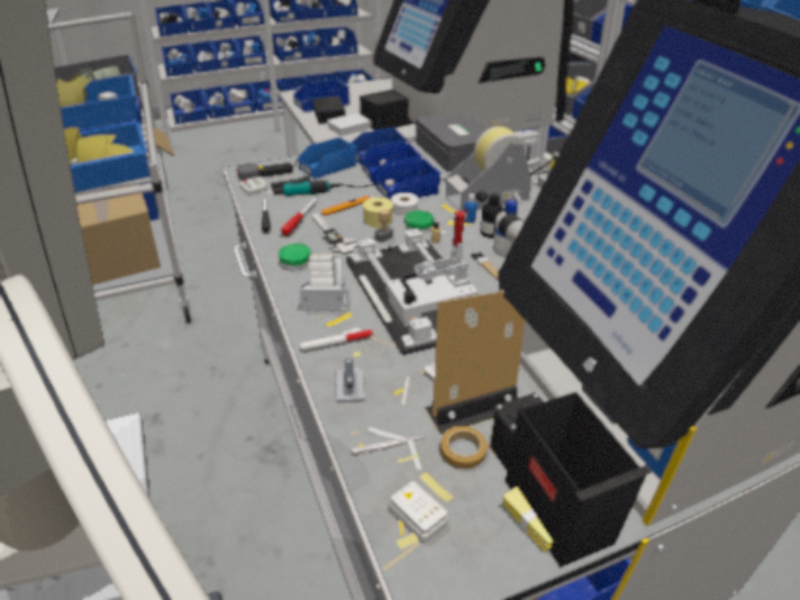

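The scene view (800x600) shows the rack with two stacked modules at about (330,415), the weight at (441,347), the base module at (523,267) and the board at (415,245). In the side view the base is at (418,508), the weight at (349,380) and the rack at (324,280).

```bash
cat > h.py <<'E'
import numpy as np,cv2
from scipy.spatial.transform import Rotation as Ro
def rays(i,uv):
    K=i["intrinsics"];D=np.array([i["k1"],0,0,0.])
    n=cv2.undistortPoints(np.asarray(uv,float).reshape(-1,1,2),K,D).reshape(-1,2)
    return np.c_[n,np.ones(len(n))]
def cloud(i,d):
    h,w=d.shape;v,u=np.mgrid[:h,:w]
    c=rays(i,np.c_[u.ravel(),v.ravel()])*d.reshape(-1,1)
    return ((c-i["t"])@i["R"]).reshape(h,w,3)
def plane(i,uv,z):
    g=rays(i,uv)@i["R"];o=-i["R"].T@i["t"]
    return o+g*((z-o[2])/g[:,2])[:,None]
def proj(i,X):
    return cv2.projectPoints(np.asarray(X,float).reshape(-1,1,3),cv2.Rodrigues(i["R"])[0],i["t"],i["intrinsics"],np.array([i["k1"],0,0,0.]))[0].reshape(-1,2)
E
python3 - <<'E'
from bench import r
from h import *
for n,pts in(("scene",dict(base=(335,171),rack=(206,260),w=(282,222),board=(262,160))),("side",dict(base=(268,325),rack=(207,178),w=(223,245),board=(300,230)))):
    z=np.load(f"pics/{n}0.npz");i=r.camera_info(n);C=cloud(i,z["d"])
    for k,(u,v) in pts.items(): print(n,k,C[v,u].round(3), C[v-30:v+30,u-30:u+30,2].max().round(3))
    # objects above table near
    g=C[:,:,2]
    for k in("base","w","rack"):
        c=C[pts[k][1],pts[k][0]]; m=(np.hypot(*(C[:,:,:2]-c[:2]).transpose(2,0,1))<.09)&(z["d"]>0)
        for lo,hi in((.005,.02),(.022,.027),(.027,.036),(.036,.06),(.06,.12)):
            q=C[m&(g>lo)&(g<hi)]
            if len(q)>15:
                b=cv2.minAreaRect((q[:,:2]*1000).astype(np.float32));print(" ",k,lo,hi,len(q),np.round(b[0],1),np.round(b[1],1),round(b[2],1),np.median(q[:,2]).round(4))
p1=np.load("pics/scene0.npz")["p"];p2=np.load("pics/side0.npz")["p"]
t=lambda p,u,v,w,h:cv2.resize(p[v-h:v+h,u-w:u+w,::-1],(400,300),interpolation=cv2.INTER_CUBIC)
cv2.imwrite("pics/crop.png",np.vstack([np.hstack([t(p1,211,266,40,30),t(p2,207,180,40,30)]),np.hstack([t(p1,310,200,60,45),t(p2,245,285,80,60)])]))
E
```

```text
scene base [ 0.498 -0.169  0.032] 1.038
scene rack [0.525 0.372 0.088] 1.038
scene w [0.496 0.098 0.014] 1.038
scene board [ 0.682 -0.014  0.071] 1.038
  base 0.005 0.02 175 [ 503.7 -166.6] [157.8 173.5] 3.4 0.0064
  base 0.022 0.027 23 [ 494.8 -167.4] [37.9 58.1] 4.6 0.0249
  base 0.027 0.036 197 [ 504.6 -177.6] [42.8 73.9] 20.1 0.0326
  w 0.005 0.02 336 [503.5  95.4] [170.9 157.3] 87.3 0.0081
  w 0.027 0.036 29 [496.4  98. ] [58.3 16.7] 76.3 0.0332
  w 0.036 0.06 80 [495.7  98.1] [57.4 16.7] 74.9 0.0394
  rack 0.005 0.02 348 [520.6 383. ] [178.9 151.9] 20.8 0.0088
  rack 0.022 0.027 43 [492.7 364.4] [81.9 21. ] 57.8 0.0244
  rack 0.027 0.036 77 [497.  364.3] [86.7 20.3] 59.7 0.0306
  rack 0.036 0.06 399 [528.4 358.4] [103.5  87.6] 69.2 0.0512
  rack 0.06 0.12 572 [526.5 361.4] [100.7  48.6] 72.3 0.0814
side base [ 0.499 -0.184  0.03 ] 0.734
side rack [0.518 0.325 0.063] 0.734
side w [0.483 0.065 0.038] 0.734
side board [ 0.653 -0.012  0.099] 0.734
  base 0.005 0.02 185 [ 489.4 -192.4] [39.5 81.1] 52.6 0.0141
  base 0.022 0.027 65 [ 500.3 -178.3] [44.2 71.1] 19.5 0.0254
  base 0.027 0.036 575 [ 500.3 -178.5] [45.2 70.7] 20.1 0.0294
  w 0.005 0.02 227 [484.3  62.1] [140.2  46.1] 76.1 0.0066
  w 0.027 0.036 51 [490.8  93.7] [60.3 13. ] 71.9 0.0344
  w 0.036 0.06 49 [491.5  92.5] [56.8 11.3] 75.5 0.037
  rack 0.005 0.02 162 [544.2 337.7] [ 84.4 136.8] 71.4 0.0115
  rack 0.022 0.027 51 [520.9 346.7] [85.3 81.6] 68.7 0.0247
  rack 0.027 0.036 89 [524.  352.5] [94.8 83.3] 69.0 0.0316
  rack 0.036 0.06 269 [521.7 352.9] [107.   84.3] 74.6 0.049
  rack 0.06 0.12 247 [523.7 361.1] [74.8 45.2] 69.1 0.0798
```

View pics/crop.png

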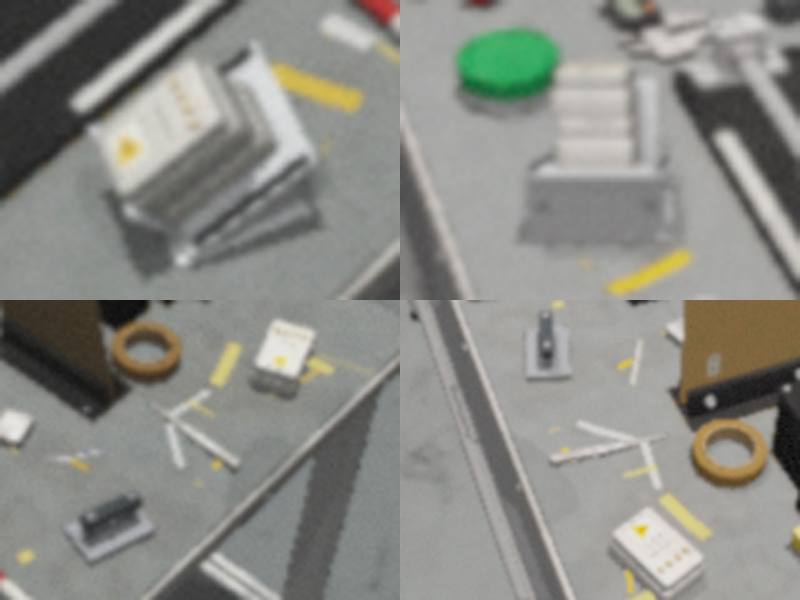

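The crop confirms it: the module triangles are at the rack's low end and at the base's +y end, so no half turn is needed. The weight bar lies roughly along y.

```bash
python3 - <<'E'
from bench import r
from h import *
for n in("scene","side"):
    z=np.load(f"pics/{n}0.npz");i=r.camera_info(n);C=cloud(i,z["d"])
    m=(C[:,:,0]>.5)&(C[:,:,0]<.85)&(abs(C[:,:,1]+.015)<.05)&(C[:,:,2]>.08)&(C[:,:,2]<.23)&(z["d"]>0)
    q=C[m];print(n,len(q),np.percentile(q,[1,5,50,95,99],axis=0).round(3))
i=r.camera_info("wrist");s=r.read_state()
w,x,y,zq=s["ee_rot"];T=Ro.from_quat([x,y,zq,w]).as_matrix()
c=-i["R"].T@i["t"];print(i["intrinsics"],i["k1"]);print("cam in tool",T.T@(c-s["position"]),T.T@i["R"].T)
E
```

```text
scene 1148 [[ 0.601 -0.061  0.081]
 [ 0.609 -0.043  0.089]
 [ 0.691 -0.001  0.166]
 [ 0.743  0.023  0.224]
 [ 0.775  0.034  0.229]]
side 2974 [[ 0.598 -0.059  0.082]
 [ 0.605 -0.038  0.087]
 [ 0.677 -0.005  0.152]
 [ 0.733  0.008  0.22 ]
 [ 0.745  0.029  0.228]]
[[267.31764583   0.         256.22058693]
 [  0.         267.31764583 193.23419494]
 [  0.           0.           1.        ]] -0.056696164022730464
cam in tool [ 6.78412189e-02  1.19294809e-04 -1.65096772e-01] [[ 1.15222580e-03 -9.63456363e-01 -2.67862854e-01]
 [ 9.99999304e-01  1.17791151e-03  6.48042469e-05]
 [ 2.53082676e-04 -2.67862742e-01  9.63457050e-01]]
```

Call:
servo_tool(
  motion=[
    [[25,35,10],[0,0,7],85],
    [[25,35,10],[0,0,7],85],
    [[25,35,10],[0,0,7],85],
    [[25,35,10],[0,0,7],85],
    [[25,35,10],[0,0,7],85],
    [[25,35,10],[0,0,7],85],
    [[25,35,10],[0,0,7],85],
    [[25,35,10],[0,0,7],85],
    [[25,35,10],[0,0,7],85],
    [[15,35,5],[0,0,7],85],
  ],
)

```text
t: 0.93
position: [0.4592, -0.2475, 0.2998]
ee_rot: [0.001, 0.695, 0.719, 0.0]
ft_force: [-0.2, 0.0, 0.9]
gripper_width: 0.0852
gripper_force: 0.0
```

Call:
servo_tool(
  motion=[
    [[10,25,0],[0,0,7],85],
    [[5,15,0],[0,0,7],85],
    [[0,10,0],[0,0,4],85],
    [[0,0,0],[0,0,0],85],
    [[0,0,0],[0,0,0],85],
    [[0,0,0],[0,0,0],85],
    [[0,0,0],[0,0,0],85],
    [[0,0,0],[0,0,0],85],
    [[0,0,0],[0,0,0],85],
    [[0,0,0],[0,0,0],85],
  ],
)

```text
t: 1.77
position: [0.4722, -0.1994, 0.2987]
ee_rot: [-0.0, 0.577, 0.817, -0.0]
ft_force: [-1.4, 0.6, -0.6]
gripper_width: 0.0849
gripper_force: 0.0
```

Call:
servo_tool(
  motion=[
    [[5,5,-25],[0,0,0],85],
    [[5,5,-25],[0,0,0],85],
    [[5,5,-25],[0,0,0],85],
    [[5,5,-25],[0,0,0],85],
    [[0,0,-10],[0,0,0],85],
    [[0,0,0],[0,0,0],85],
    [[0,0,0],[0,0,0],85],
    [[0,0,0],[0,0,0],85],
    [[0,0,0],[0,0,0],85],
    [[0,0,0],[0,0,0],85],
  ],
)

```text
t: 2.6
position: [0.4929, -0.1794, 0.1901]
ee_rot: [0.001, 0.577, 0.817, 0.0]
ft_force: [0.2, -0.6, 0.1]
gripper_width: 0.0852
gripper_force: 0.0
```

```bash
cat >> h.py <<'E'
def snap(r,n,f):
    s=r.read_state();i=r.camera_info(n);p,d=r.read_camera(n)
    np.savez(f"pics/{f}.npz",p=p,d=d,**{k:i[k] for k in("intrinsics","k1","R","t")})
    cv2.imwrite(f"pics/{f}.png",cv2.resize(p[:,:,::-1],(800,600)));return s,i,p,d
def rect(q):
    b=cv2.minAreaRect((np.asarray(q)*1000).astype(np.float32));return np.round(b[0],1),np.round(b[1],1),round(b[2],1)
E
python3 - <<'E'
from bench import r
from h import *
s,i,p,d=snap(r,"wrist","w1");print(s["position"])
C=cloud(i,d);print(proj(i,[[.5,-.178,.03]]))
m=(d>0)&(np.hypot(C[:,:,0]-.502,C[:,:,1]+.178)<.06)
for lo,hi in((.02,.026),(.026,.036)):
    q=C[m&(C[:,:,2]>lo)&(C[:,:,2]<hi)];print(len(q),rect(q[:,:2]),np.median(q[:,2]))
q=C[m&(C[:,:,2]<.006)];print("table",np.median(q[:,2]))
for n in("scene","side"):
    i2=r.camera_info(n);z=np.load(f"pics/{n}0.npz")
    C2=cloud(i2,z["d"]);m=(np.hypot(C2[:,:,0]-.502,C2[:,:,1]+.178)<.1)&(C2[:,:,2]<.006);print(n,"table",np.median(C2[m][:,2]))
E
```

```text
[ 0.49294782 -0.17944619  0.19011348]
[[261.60161041 176.2167162 ]]
27 (array([ 488.7, -144.8]), array([37.2,  1.1]), 21.4) 0.02120660939108471
1882 (array([ 501.8, -177.1]), array([43. , 69.4]), 19.7) 0.030175065147926776
table -0.0002320821177142364
scene table -0.5381245153058491
side table -0.0010698568155861773
```

View pics/w1.png

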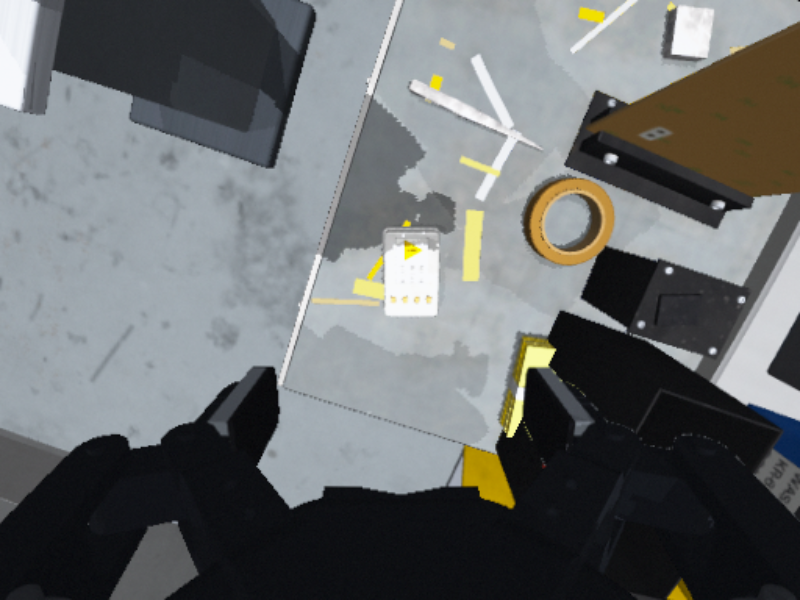

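Wrist view: the base module top is at about (411,277), with the tape, marker and board well to the right. Base: centre (501.8, -177.1), yaw 19.7°. Now over to the rack.

Call:
servo_tool(
  motion=[
    [[-5,10,20],[0,0,0],85],
    [[-10,25,25],[0,0,0],85],
    [[-10,35,25],[0,0,0],85],
    [[0,35,10],[0,0,0],85],
    [[0,38,0],[0,0,-4],85],
    [[0,38,0],[0,0,-4],85],
    [[0,38,0],[0,0,-6],85],
    [[0,38,0],[0,0,-6],85],
    [[0,38,0],[0,0,-6],85],
    [[0,38,0],[0,0,-6],85],
  ],
)

```text
t: 3.48
position: [0.4677, 0.153, 0.2682]
ee_rot: [0.0, 0.78, 0.625, 0.001]
ft_force: [0.8, -0.2, -0.7]
gripper_width: 0.085
gripper_force: 0.0
```

Call:
servo_tool(
  motion=[
    [[5,38,0],[0,0,-4],85],
    [[5,38,0],[0,0,-4],85],
    [[10,38,0],[-5.64,2.05,0],85],
    [[15,38,-5],[-5.64,2.05,0],85],
    [[15,38,-10],[-5.64,2.05,0],85],
    [[15,38,-15],[-5.64,2.05,0],85],
    [[10,25,-10],[-5.64,2.05,0],85],
    [[5,12,-10],[0,0,0],85],
    [[0,0,0],[0,0,0],85],
    [[0,0,0],[0,0,0],85],
  ],
)

```text
t: 4.32
position: [0.5467, 0.4144, 0.2166]
ee_rot: [0.149, 0.792, 0.552, -0.213]
ft_force: [0.1, -0.1, 0.5]
gripper_width: 0.0851
gripper_force: 0.0
```

Call:
servo_tool(
  motion=[
    [[0,0,0],[0,0,0],85],
    [[0,0,0],[0,0,0],85],
    [[0,0,0],[0,0,0],85],
    [[0,0,0],[0,0,0],85],
    [[0,0,0],[0,0,0],85],
    [[0,0,0],[0,0,0],85],
    [[0,0,0],[0,0,0],85],
    [[0,0,0],[0,0,0],85],
    [[0,0,0],[0,0,0],85],
    [[0,0,0],[0,0,0],85],
  ],
)

```text
t: 5.15
position: [0.5471, 0.4143, 0.2179]
ee_rot: [0.149, 0.793, 0.552, -0.212]
ft_force: [0.6, -0.2, -0.3]
gripper_width: 0.0848
gripper_force: 0.0
```

```bash
cat >> h.py <<'E'
def tool(s):
    w,x,y,z=s["ee_rot"];return Ro.from_quat([x,y,z,w]).as_matrix()
E
cat > rk.py <<'E'
import sys
from bench import r
from h import *
s,i,p,d=snap(r,"wrist",sys.argv[1]);T=tool(s);print(s["position"].round(4),T.round(3).tolist())
C=cloud(i,d);a=np.radians(70);n=np.array([.5*np.cos(a),.5*np.sin(a),.866])
# top face: white, normal-height cluster
c=np.array([.526,.361,.08]);h=(C-c)@n
m=(d>0)&(np.linalg.norm(C-c,axis=2)<.07)&(p.min(2)>90)
hh=h[m];H,e=np.histogram(hh,bins=np.arange(-.08,.08,.004));print(dict((round(e[k],3),int(H[k])) for k in np.nonzero(H>30)[0]))
h0=float(sys.argv[2]) if len(sys.argv)>2 else hh.max()-.006
for _ in range(4):
    q=C[m&(abs((C-c)@n-h0)<.0025)];g=q.mean(0);v=np.linalg.svd(q-g)[2][2];v*=np.sign(v[2]);n=v;h0=(g-c)@n
lo=np.array([n[0],n[1],0]);lo/=np.linalg.norm(lo);ax=np.cross([0,0,1],lo);dn=np.cross(ax,n)
uv=np.c_[(q-g)@dn,(q-g)@ax];b=rect(uv);ctr=g+dn*b[0][0]/1e3+ax*b[0][1]/1e3
print("n",n.round(3),"tilt",np.degrees(np.arccos(n[2])),"low az",np.degrees(np.arctan2(n[1],n[0])),len(q),b,"ctr",ctr.round(4))
E
python3 rk.py w2
```

```text
[0.5471 0.4143 0.2179] [[0.301, 0.938, -0.171], [0.812, -0.346, -0.47], [-0.5, 0.002, -0.866]]
{np.float64(-0.052): 587, np.float64(-0.048): 413, np.float64(-0.004): 96, np.float64(0.0): 239, np.float64(0.008): 1228, np.float64(0.012): 1033}
n [0.177 0.468 0.866] tilt 30.011838659237245 low az 69.23855000045431 2249 (array([-0.2, -0.1]), array([42.7, 68.5]), 89.8) ctr [0.5323 0.3806 0.0819]
```

View pics/w2.png

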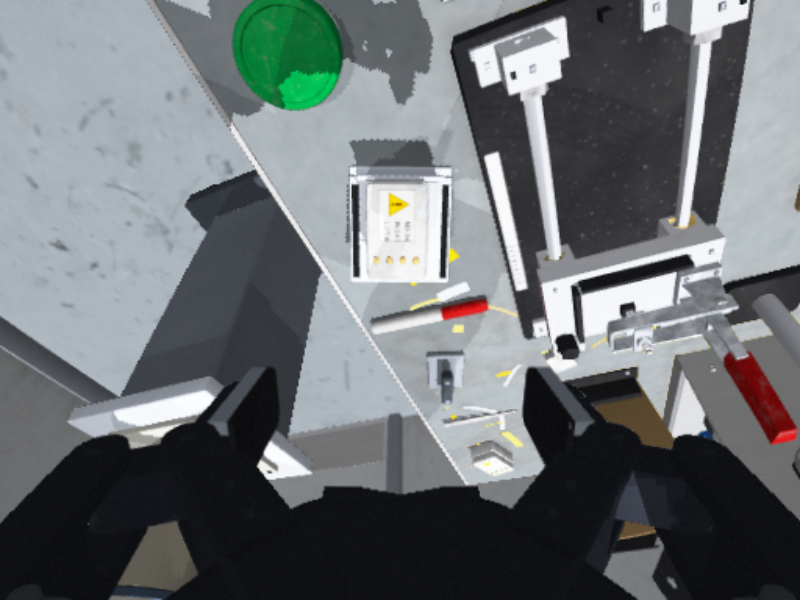

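The wrist view shows the upper module square at (397,230), triangle at the low end. Tilt is 30.0°, as it should be; the top centre is (532.3, 380.6, 81.9) mm. Going in along the normal.

Call:
servo_tool(
  motion=[
    [[-2,-3,-25],[0,0,-0.7],64],
    [[-2,-3,-25],[0,0,0],64],
    [[-2,-3,-25],[0,0,0],64],
    [[0,-2,-18],[0,0,0],64],
    [[0,0,0],[0,0,0],64],
    [[0,0,0],[0,0,0],64],
    [[0,0,0],[0,0,0],64],
    [[0,0,0],[0,0,0],64],
    [[0,0,0],[0,0,0],64],
    [[0,0,0],[0,0,0],64],
  ],
)

```text
t: 6.03
position: [0.5416, 0.4038, 0.1263]
ee_rot: [0.148, 0.796, 0.547, -0.211]
ft_force: [-0.1, -0.4, 0.2]
gripper_width: 0.0638
gripper_force: 0.0
```

```bash
python3 rk.py w3; python3 -c "
from bench import r
print(r.tips_ahead)"
```

```text
[0.5416 0.4038 0.1263] [[0.311, 0.934, -0.175], [0.809, -0.357, -0.467], [-0.498, 0.004, -0.867]]
{np.float64(-0.052): 710, np.float64(-0.048): 463, np.float64(-0.032): 33, np.float64(-0.024): 60, np.float64(-0.016): 64, np.float64(-0.008): 62, np.float64(-0.004): 182, np.float64(0.0): 412, np.float64(0.008): 2170, np.float64(0.012): 1560}
n [0.177 0.466 0.867] tilt 29.924597790830493 low az 69.22044300762573 3680 (array([-0.8, -0. ]), array([68.6, 43.1]), 0.2) ctr [0.5321 0.3806 0.0819]
0.014
```

Call:
servo_tool(
  motion=[
    [[-2.4,-5.8,-11],[0,0,0],64],
    [[-2.4,-5.8,-11],[0,0,0],64],
    [[-2.4,-5.8,-11],[0,0,0],64],
    [[-2.2,-5.5,-10.5],[0,0,0],64],
    [[-1.5,-4,-7.5],[0,0,0],64],
    [[-0.5,-1.4,-2.9],[0,0,0],64],
    [[0,0,0],[0,0,0],64],
    [[0,0,0],[0,0,0],64],
    [[0,0,0],[0,0,0],44],
    [[0,0,0],[0,0,0],44],
  ],
)

```text
t: 6.92
position: [0.5302, 0.3755, 0.0718]
ee_rot: [0.148, 0.796, 0.547, -0.212]
ft_force: [-0.4, 0.1, -0.0]
gripper_width: 0.0441
gripper_force: 0.0
```

Call:
servo_tool(
  motion=[
    [[0,0,0],[0,0,0],40],
    [[0,0,0],[0,0,0],40],
    [[0,0,0],[0,0,0],40],
    [[0,0,0],[0,0,0],40],
    [[0,0,0],[0,0,0],40],
    [[0,0,0],[0,0,0],40],
    [[0,0,0],[0,0,0],40],
    [[0,0,0],[0,0,0],40],
    [[0,0,0],[0,0,0],40],
    [[0,0,0],[0,0,0],40],
  ],
)

```text
t: 7.75
position: [0.5297, 0.3749, 0.0711]
ee_rot: [0.148, 0.796, 0.547, -0.213]
ft_force: [0.1, 0.5, 0.3]
gripper_width: 0.0402
gripper_force: 0.0
```

Unexpected: the opening reached 40 mm with no force. Looking.

```bash
python3 - <<'E'
from bench import r
from h import *
s,i,p,d=snap(r,"wrist","w4");print(s["gripper_width"],s["gripper_force"])
_,i1,p1,_=snap(r,"scene","s4");_,i2,p2,_=snap(r,"side","d4")
t=lambda p,u,v,w,h:cv2.resize(p[v-h:v+h,u-w:u+w,::-1],(400,300),interpolation=cv2.INTER_CUBIC)
cv2.imwrite("pics/c4.png",np.hstack([t(p1,211,250,50,37),t(p2,207,170,50,37)]))
cv2.imwrite("pics/c4.png",np.vstack([cv2.imread("pics/c4.png"),np.hstack([t(p,256,180,100,75),t(p,256,192,255,191)])]))
E
```

```text
0.04023162807196474 0.0
```

View pics/c4.png

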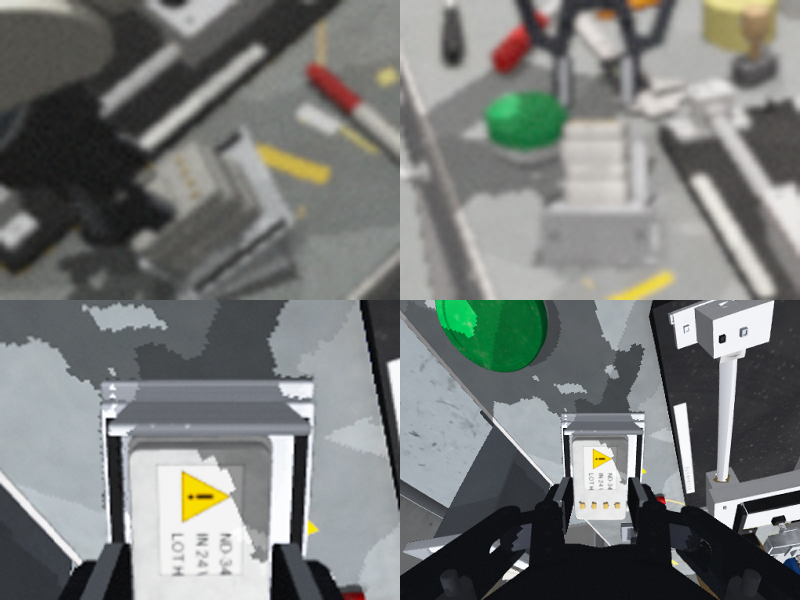

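The wrist crop shows the fingers at the module's sides but the side view is ambiguous. Test: command a smaller opening.

Call:
servo_tool(
  motion=[
    [[0,0,0],[0,0,0],37],
    [[0,0,0],[0,0,0],37],
    [[0,0,0],[0,0,0],37],
    [[0,0,0],[0,0,0],37],
    [[0,0,0],[0,0,0],37],
    [[0,0,0],[0,0,0],37],
    [[0,0,0],[0,0,0],37],
    [[0,0,0],[0,0,0],37],
    [[0,0,0],[0,0,0],37],
    [[0,0,0],[0,0,0],37],
  ],
)

```text
t: 8.73
position: [0.5297, 0.375, 0.0712]
ee_rot: [0.148, 0.796, 0.547, -0.213]
ft_force: [0.4, 0.2, 0.1]
gripper_width: 0.0372
gripper_force: 0.0
```

```bash
python3 rk.py w5;python3 - <<'E'
from h import *
z=np.load("pics/w5.npz");i={k:z[k] for k in("intrinsics","k1","R","t")}
C=cloud(i,z["d"]);T=np.array([[0.311,0.934,-0.175],[0.809,-0.357,-0.467],[-0.498,0.004,-0.867]])
L=(C-[.5297,.3749,.0711])@T
print("tool-frame profile along rows (tool y,z) at rows")
for row in (215,230,245):
    print(row,[(u,*(L[row,u]*1000).round(0).astype(int)) for u in range(190,330,6)])
E
```

```text
[0.5297 0.375  0.0712] [[0.311, 0.934, -0.177], [0.808, -0.357, -0.468], [-0.5, 0.003, -0.866]]
{np.float64(-0.052): 572, np.float64(-0.048): 293, np.float64(-0.04): 39, np.float64(-0.032): 68, np.float64(-0.028): 85, np.float64(-0.024): 88, np.float64(-0.02): 84, np.float64(-0.016): 79, np.float64(-0.012): 100, np.float64(-0.008): 106, np.float64(-0.004): 291, np.float64(0.0): 730, np.float64(0.004): 77, np.float64(0.008): 3865, np.float64(0.012): 2696, np.float64(0.06): 47}
n [0.015 0.021 1.   ] tilt 1.4850285146649678 low az 53.64458338761965 46 (array([-5.5, -2.3]), array([24.6, 43.6]), 6.4) ctr [0.5396 0.4041 0.1195]
tool-frame profile along rows (tool y,z) at rows
215 [(190, np.int64(-30), np.int64(-70), np.int64(99)), (196, np.int64(-30), np.int64(-63), np.int64(100)), (202, np.int64(-29), np.int64(-57), np.int64(98)), (208, np.int64(-29), np.int64(-50), np.int64(98)), (214, np.int64(-10), np.int64(-35), np.int64(45)), (220, np.int64(-11), np.int64(-31), np.int64(48)), (226, np.int64(12), np.int64(-18), np.int64(-12)), (232, np.int64(11), np.int64(-15), np.int64(-12)), (238, n
[... 2512 characters left out ...]
3)), (250, np.int64(-8), np.int64(-4), np.int64(-12)), (256, np.int64(-8), np.int64(0), np.int64(-12)), (262, np.int64(-8), np.int64(4), np.int64(-12)), (268, np.int64(-8), np.int64(8), np.int64(-12)), (274, np.int64(-8), np.int64(11), np.int64(-13)), (280, np.int64(-8), np.int64(15), np.int64(-13)), (286, np.int64(68), np.int64(0), np.int64(-165)), (292, np.int64(4), np.int64(19), np.int64(-38)), (298, np.int64(11), np.int64(20), np.int64(-50)), (304, np.int64(10), np.int64(23), np.int64(-50)), (310, np.int64(7), np.int64(27), np.int64(-42)), (316, np.int64(7), np.int64(30), np.int64(-44)), (322, np.int64(-79), np.int64(80), np.int64(128)), (328, np.int64(-79), np.int64(87), np.int64(128))]
```

```bash
python3 - <<'E'
from h import *
for f in("w1","w2","w3","w4","w5"):
    z=np.load(f"pics/{f}.npz");i={k:z[k] for k in("intrinsics","k1","R","t")}
    Tc=np.array([[ 1.15222580e-03,-9.63456363e-01,-2.67862854e-01],[9.99999304e-01,1.17791151e-03,6.48042469e-05],[2.53082676e-04,-2.67862742e-01,9.63457050e-01]])
    d=z["d"];h,w=d.shape;v,u=np.mgrid[:h,:w]
    L=((rays(i,np.c_[u.ravel(),v.ravel()])*d.reshape(-1,1))@Tc.T+[.0678,.0001,-.1651])*1000
    dark=(z["p"].max(2)<110).ravel()
    m=dark&(d.ravel()>0)&(abs(L[:,1])<65)&(L[:,2]>-120)&(L[:,2]<25)&(abs(L[:,0])<16)
    q=L[m];k=np.argsort(-q[:,2])[:12];print(f,m.sum(),q[k].round(0).astype(int).tolist())
E
```

```text
w1 27562 [[-1, -43, -35], [0, -43, -35], [-7, -43, -35], [5, -43, -36], [-2, 43, -36], [0, -43, -36], [5, -43, -36], [-4, 43, -36], [3, 43, -36], [-3, -43, -36], [-2, -43, -36], [-6, -42, -36]]
w2 27607 [[-7, -43, -35], [6, 43, -35], [-7, 43, -35], [-8, -43, -35], [-4, 43, -35], [6, -43, -35], [0, -43, -36], [5, -43, -36], [4, -43, -36], [-3, 43, -36], [-6, -42, -36], [-8, 43, -36]]
w3 31970 [[-8, -32, -28], [-3, 32, -29], [-7, -32, -29], [-8, -32, -29], [8, -32, -29], [1, -32, -29], [2, -32, -29], [3, -32, -29], [8, -32, -29], [2, -32, -29], [5, 32, -29], [1, -32, -29]]
w4 34200 [[-4, 20, -24], [-5, 20, -24], [-6, 20, -24], [-6, -20, -24], [-7, -20, -25], [-7, 20, -25], [-5, 20, -25], [-8, 20, -25], [-7, 20, -25], [7, 20, -25], [7, -20, -25], [6, 20, -25]]
w5 34373 [[3, 20, -12], [4, -21, -12], [1, 20, -12], [5, 21, -13], [3, 20, -13], [6, 19, -23], [5, 19, -24], [6, 19, -24], [4, 19, -24], [7, 19, -24], [3, 19, -24], [5, 19, -24]]
```

The camera geometry shows the real fingertips about 24–29 mm *behind* the reported TCP, not 14 mm ahead (the side view agrees: tips above the module). I'll use the measured tips: reopen and advance 36 mm along the normal.

Call:
servo_tool(
  motion=[
    [[0,0,0],[0,0,0],64],
    [[0,0,0],[0,0,0],64],
    [[0,0,0],[0,0,0],64],
    [[0,0,0],[0,0,0],64],
    [[0,0,0],[0,0,0],64],
    [[-0.7,-1.9,-3.5],[0,0,0],64],
    [[-0.8,-2.1,-3.9],[0,0,0],64],
    [[-0.8,-2.1,-3.9],[0,0,0],64],
    [[-0.8,-2.1,-3.9],[0,0,0],64],
    [[0,0,0],[0,0,0],64],
  ],
)

```text
t: 9.62
position: [0.5258, 0.3657, 0.0548]
ee_rot: [0.148, 0.796, 0.547, -0.214]
ft_force: [0.1, 0.3, 0.1]
gripper_width: 0.0642
gripper_force: 0.0
```

Call:
servo_tool(
  motion=[
    [[-0.8,-2.1,-3.9],[0,0,0],64],
    [[-0.8,-2.1,-3.9],[0,0,0],64],
    [[-0.8,-2.1,-3.9],[0,0,0],64],
    [[-0.8,-2.3,-4.3],[0,0,0],64],
    [[0,0,0],[0,0,0],64],
    [[0,0,0],[0,0,0],64],
    [[0,0,0],[0,0,0],64],
    [[0,0,0],[0,0,0],64],
    [[0,0,0],[0,0,0],64],
    [[0,0,0],[0,0,0],64],
  ],
)

```text
t: 10.45
position: [0.5235, 0.3583, 0.0401]
ee_rot: [0.148, 0.796, 0.547, -0.212]
ft_force: [-0.8, 0.6, 0.4]
gripper_width: 0.0638
gripper_force: 0.0
```

```bash
cat > tf.py <<'E'
import sys
from bench import r
from h import *
s,i,p,d=snap(r,"wrist",sys.argv[1]);T=tool(s);print(s["position"].round(4),s["gripper_width"].round(4),s["gripper_force"],s["ft_force"].round(1))
L=((cloud(i,d)-s["position"])@T*1000).reshape(-1,3)
dark=(p.max(2)<90).ravel()&(d.ravel()>0)&(abs(L[:,1])<65)&(L[:,2]>-120)&(L[:,2]<25)&(abs(L[:,0])<16)
print("tip z",np.percentile(L[dark][:,2],99.5).round(1))
w=(p.min(2)>80).ravel()&(d.ravel()>0)&(abs(L[:,1])<40)&(abs(L[:,0])<60)&(L[:,2]>-75)&(L[:,2]<0)
H,e=np.histogram(L[w][:,2],bins=np.arange(-76,2,2));k=np.argmax(H);print("top z",e[k],H[k])
zz=np.median(L[w][abs(L[w][:,2]-e[k]-1)<2.5][:,2]);q=L[w&(abs(L[:,2]-zz)<2)]
print(zz.round(1),"x",np.percentile(q[:,0],[0,.5,2,50,99.5,100]).round(1),"y",np.percentile(q[:,1],[0,1,99,100]).round(1))
# plane fit and low-end edge line
c=np.linalg.lstsq(np.c_[q[:,:2],np.ones(len(q))],q[:,2],rcond=None)[0];print("tilt deg x,y",np.degrees(c[:2]).round(2))
b=[(y,q[abs(q[:,1]-y)<1.2][:,0].max().round(1)) for y in range(-18,19,4) if (abs(q[:,1]-y)<1.2).any()];print("lowend edge",b)
E
python3 tf.py w6
```

```text
Traceback (most recent call last):
  File "tf.py", line 4, in <module>
    s,i,p,d=snap(r,"wrist",sys.argv[1]);T=tool(s);print(s["position"].round(4),s["gripper_width"].round(4),s["gripper_force"],s["ft_force"].round(1))
                                                                               ^^^^^^^^^^^^^^^^^^^^^^^^
AttributeError: 'float' object has no attribute 'round'
```

Call:
servo_tool(
  motion=[
    [[0,0,0],[0,0,0],40],
    [[0,0,0],[0,0,0],40],
    [[0,0,0],[0,0,0],40],
    [[0,0,0],[0,0,0],40],
    [[0,0,0],[0,0,0],40],
    [[0,0,0],[0,0,0],40],
    [[0,0,0],[0,0,0],40],
    [[0,0,0],[0,0,0],40],
    [[0,0,0],[0,0,0],40],
    [[0,0,0],[0,0,0],40],
  ],
)

```text
t: 11.33
position: [0.5236, 0.3584, 0.0403]
ee_rot: [0.148, 0.796, 0.547, -0.212]
ft_force: [-0.5, 0.9, 5.3]
gripper_width: 0.0452
gripper_force: 63.4
```

```bash
sed -i 's/s\["gripper_width"\].round(4)/round(s["gripper_width"],4)/' tf.py; python3 tf.py w7
```

```text
[0.5236 0.3584 0.0403] 0.0452 63.44741106033325 [-0.5  0.9  5.3]
tip z 11.5
top z -48 5514
-47.8 x [-31.9 -30.3 -28.3   4.9  33.9  34.4] y [-35.6 -20.8  20.9  36.1]
tilt deg x,y [-0.05  0.04]
lowend edge [(-18, np.float64(34.2)), (-14, np.float64(34.2)), (-10, np.float64(34.0)), (-6, np.float64(34.1)), (-2, np.float64(34.4)), (2, np.float64(34.1)), (6, np.float64(33.9)), (10, np.float64(34.1)), (14, np.float64(34.0)), (18, np.float64(34.1))]
```

Held firmly (45 mm, 63 N), the module centred in the hand. Lift along the normal, level, carry over.

Call:
servo_tool(
  motion=[
    [[0.4,1.1,4],[0,0,0],40],
    [[1.4,3.7,6.9],[0,0,0],40],
    [[1.8,4.7,8.7],[0,0,0],40],
    [[3.5,9.3,17.3],[0,0,0],40],
    [[3.5,9.3,17.3],[0,0,0],40],
    [[2,5,20],[0,0,0],40],
    [[-5,-10,25],[0,0,0],40],
    [[-10,-25,15],[5.6,-2.13,0],40],
    [[-10,-30,15],[5.6,-2.13,0],40],
    [[-10,-35,15],[5.6,-2.13,0],40],
  ],
)

```text
t: 12.22
position: [0.5013, 0.2924, 0.1853]
ee_rot: [0.059, 0.819, 0.564, -0.082]
ft_force: [1.7, -1.0, 0.7]
gripper_width: 0.0447
gripper_force: 62.9
```

Call:
servo_tool(
  motion=[
    [[-10,-38,15],[5.6,-2.13,0],40],
    [[-10,-38,10],[5.65,-2.13,0],40],
    [[-10,-38,5],[0,0,5],40],
    [[0,-38,0],[0,0,5],40],
    [[0,-38,0],[0,0,5],40],
    [[0,-38,0],[0,0,5],40],
    [[0,-38,0],[0,0,5],40],
    [[0,-38,0],[0,0,5],40],
    [[0,-38,0],[0,0,5],40],
    [[0,-38,0],[0,0,5.6],40],
  ],
)

```text
t: 13.05
position: [0.4712, -0.0902, 0.215]
ee_rot: [0.001, 0.574, 0.819, 0.001]
ft_force: [0.8, 0.2, -0.3]
gripper_width: 0.045
gripper_force: 62.7
```

Call:
servo_tool(
  motion=[
    [[5,-35,0],[0,0,0],40],
    [[10,-30,-10],[0,0,0],40],
    [[5,-20,-15],[0,0,0],40],
    [[5,-10,-15],[0,0,0],40],
    [[0,0,-15],[0,0,0],40],
    [[0,0,0],[0,0,0],40],
    [[0,0,0],[0,0,0],40],
    [[0,0,0],[0,0,0],40],
    [[0,0,0],[0,0,0],40],
    [[0,0,0],[0,0,0],40],
  ],
)

```text
t: 13.88
position: [0.4968, -0.1832, 0.1602]
ee_rot: [0.001, 0.576, 0.817, 0.001]
ft_force: [-0.8, -1.0, -0.6]
gripper_width: 0.0448
gripper_force: 62.8
```

```bash
python3 tf.py w8; python3 - <<'E'
from bench import r
from h import *
s=r.read_state();T=tool(s);print(T.round(4).tolist(),np.degrees(np.arctan2(T[1,1],T[0,1])))
E
```

```text
[ 0.4968 -0.1832  0.1602] 0.0448 62.81897306442261 [-0.8 -1.  -0.6]
tip z -41.3
top z -50 4778
-48.0 x [-32.1 -30.1 -28.4   5.3  33.9  34.3] y [-36.1 -21.   20.9  28.6]
tilt deg x,y [-0.09  0.03]
lowend edge [(-18, np.float64(33.9)), (-14, np.float64(34.1)), (-10, np.float64(34.1)), (-6, np.float64(33.9)), (-2, np.float64(34.2)), (2, np.float64(34.2)), (6, np.float64(34.1)), (10, np.float64(34.1)), (14, np.float64(34.3)), (18, np.float64(34.1))]
[[-0.3363, 0.9418, 0.0025], [0.9418, 0.3363, -0.0003], [-0.0011, 0.0022, -1.0]] 19.650095227160367
```

```bash
cat > eg.py <<'E'
import sys
from h import *
def edges(f,c,zlo,zhi,ang,bright=80):
    z=np.load(f"pics/{f}.npz");i={k:z[k] for k in("intrinsics","k1","R","t")};C=cloud(i,z["d"]).reshape(-1,3)
    a=np.radians(ang);X=np.array([np.cos(a),np.sin(a)]);Y=np.array([-np.sin(a),np.cos(a)])
    P=C[:,:2]-c;u=P@X*1e3;v=P@Y*1e3
    m=(z["d"].ravel()>0)&(z["p"].min(2).ravel()>bright)&(C[:,2]>zlo)&(C[:,2]<zhi)&(abs(u)<30)&(abs(v)<45);u,v=u[m],v[m];print("z",np.median(C[m][:,2]).round(4),len(u))
    def e(a,b,lim):
        g=np.arange(-lim,lim+1,3.);R=[(t,a[abs(b-t)<1.5]) for t in g];R=[(t,q.min(),q.max()) for t,q in R if len(q)>4]
        t,lo,hi=np.array(R).T;return np.median(lo),np.median(hi),np.degrees(np.polyfit(t,lo,1)[0]),np.degrees(np.polyfit(t,hi,1)[0])
    x=e(u,v,27);y=e(v,u,15);print("x",np.round(x,2),"y",np.round(y,2))
    print("ctr",(np.array(c)+((x[0]+x[1])*X+(y[0]+y[1])*Y)/2e3).round(4))
if __name__=="__main__": edges("w1",[.5018,-.1771],.0275,.0335,19.7)
E
python3 eg.py
```

```text
z 0.0302 1809
x [-21.19  20.77  -1.03  -0.57] y [-34.24  34.54  -0.06   0.05]
ctr [ 0.5016 -0.177 ]
```

```bash
python3 - <<'E'
from h import *
z=np.load("pics/w1.npz");i={k:z[k] for k in("intrinsics","k1","R","t")}
g=cv2.GaussianBlur(cv2.cvtColor(z["p"],cv2.COLOR_RGB2GRAY).astype(np.float32),(0,0),1)
gx=cv2.Sobel(g,cv2.CV_32F,1,0);gy=cv2.Sobel(g,cv2.CV_32F,0,1)
c=proj(i,[[.5016,-.177,.03]])[0];print(c)
def sub(v,k): return k+.5*(v[k-1]-v[k+1])/(v[k-1]-2*v[k]+v[k+1])
for nm,sg,lo in(("left",1,-26),("right",-1,8)):
    pts=[]
    for row in range(int(c[1])-18,int(c[1])+19):
        a=int(c[0])+lo;v=sg*gx[row,a:a+19];k=int(np.argmax(v[1:-1]))+1;pts.append((a+sub(v,k),row,v[k]))
    P=np.array(pts);W=plane(i,P[:,:2],.03)[:,:2]
    for _ in range(3):
        l=cv2.fitLine(W.astype(np.float32),cv2.DIST_HUBER,0,.0005,.0005).ravel();dd=abs((W-l[2:])@[-l[1],l[0]]);W=W[dd<max(2*np.median(dd),.0004)]
    nrm=np.array([np.cos(np.radians(20)),np.sin(np.radians(20))])
    print(nm,len(W),"normal az",(np.degrees(np.arctan2(l[1],l[0]))%180-90).round(2),"offset mm",((l[2:]-[.5016,-.177])@nrm*1e3).round(2),P[:,2].mean())
E
```

```text
[263.08838064 175.89702506]
left 30 normal az 19.03 offset mm -21.01 160.64385986328125
right 34 normal az 19.85 offset mm 21.15 194.8990647599504
```

Call:
servo_tool(
  motion=[
    [[2,3,-25],[0,0,0],40],
    [[2.7,3.4,-25],[0,0,0],40],
    [[0,0,-25],[0,0,0],40],
    [[0,0,-25],[0,0,0],40],
    [[0,0,-20],[0,0,0],40],
    [[0,0,-14],[0,0,0],40],
    [[0,0,-6],[0,0,0],40],
    [[0,0,0],[0,0,0],40],
    [[0,0,0],[0,0,0],40],
    [[0,0,0],[0,0,0],40],
  ],
)

```text
t: 14.77
position: [0.5017, -0.1773, 0.0201]
ee_rot: [0.001, 0.576, 0.817, 0.001]
ft_force: [-0.3, -0.3, -0.7]
gripper_width: 0.0451
gripper_force: 62.9
```

```bash
python3 - <<'E'
from bench import r
from h import *
s=r.read_state();T=tool(s);print(s["position"],s["ft_force"],T[:,2],np.degrees(np.arctan2(T[1,1],T[0,1])))
_,i1,p1,_=snap(r,"scene","s9");_,i2,p2,_=snap(r,"side","d9")
t=lambda p,u,v,w,h:cv2.resize(p[v-h:v+h,u-w:u+w,::-1],(400,300),interpolation=cv2.INTER_CUBIC)
cv2.imwrite("pics/c9.png",np.hstack([t(p1,335,165,40,30),t(p2,268,318,48,36)]))
E
```

```text
[ 0.50172712 -0.17725386  0.02014902] [-0.29663221 -0.30137006 -0.70240238] [ 2.78121183e-03 -3.92784417e-04 -9.99996055e-01] 19.617603288038037
```

View pics/c9.png

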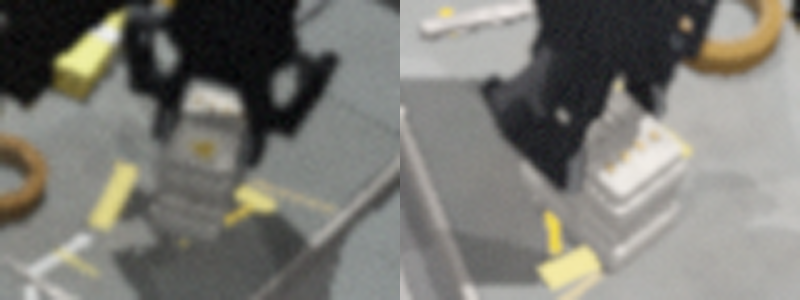

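The module hovers about 8 mm over the base and looks square on it in both views. Lowering gently.

Call:
servo_tool(
  motion=[
    [[0,0.4,-2],[0,0,0],40],
    [[0,0,-2],[0,0,0],40],
    [[0,0,-1],[0,0,0],40],
    [[0,0,-0.7],[0,0,0],40],
    [[0,0,-0.5],[0,0,0],40],
    [[0,0,-0.4],[0,0,0],40],
    [[0,0,-0.4],[0,0,0],40],
    [[0,0,0],[0,0,0],40],
    [[0,0,0],[0,0,0],40],
    [[0,0,0],[0,0,0],40],
  ],
)

```text
t: 15.7
position: [0.5008, -0.1766, 0.0121]
ee_rot: [0.0, 0.576, 0.817, 0.0]
ft_force: [0.0, 0.5, 1.1]
gripper_width: 0.0449
gripper_force: 63.1
```

Call:
servo_tool(
  motion=[
    [[0,0,-0.3],[0,0,0],40],
    [[0,0,0],[0,0,0],40],
    [[0,0,0],[0,0,0],40],
    [[0,0,0],[0,0,0],40],
    [[0,0,0],[0,0,0],40],
    [[0,0,0],[0,0,0],40],
    [[0,0,0],[0,0,0],40],
    [[0,0,0],[0,0,0],40],
    [[0,0,0],[0,0,0],40],
    [[0,0,0],[0,0,0],40],
  ],
)

```text
t: 16.53
position: [0.5008, -0.1766, 0.012]
ee_rot: [0.0, 0.576, 0.817, 0.0]
ft_force: [-2.7, 0.7, 5.5]
gripper_width: 0.0448
gripper_force: 63.7
```

Contact at 5.5 N. Release and rise.

Call:
servo_tool(
  motion=[
    [[0,0,0],[0,0,0],48],
    [[0,0,0],[0,0,0],54],
    [[0,0,0],[0,0,0],60],
    [[0,0,0],[0,0,0],64],
    [[0,0,0],[0,0,0],64],
    [[0,0,10],[0,0,0],64],
    [[0,0,25],[0,0,0],64],
    [[0,0,35],[0,0,0],64],
    [[0,0,35],[0,0,0],64],
    [[0,0,35],[0,0,0],64],
  ],
)

```text
t: 17.37
position: [0.5003, -0.1764, 0.1537]
ee_rot: [0.0, 0.576, 0.817, 0.0]
ft_force: [1.4, 0.4, -0.4]
gripper_width: 0.0639
gripper_force: 0.0
```

Call:
servo_tool(
  motion=[
    [[0,0,20],[0,0,5],64],
    [[0,0,0],[0,0,5],64],
    [[0,0,0],[0,0,0],64],
    [[0,0,0],[0,0,0],64],
    [[0,0,0],[0,0,0],64],
    [[0,0,0],[0,0,0],64],
    [[0,0,0],[0,0,0],64],
    [[0,0,0],[0,0,0],64],
    [[0,0,0],[0,0,0],64],
    [[0,0,0],[0,0,0],64],
  ],
)

```text
t: 18.2
position: [0.5007, -0.1765, 0.1714]
ee_rot: [-0.0, 0.503, 0.864, 0.0]
ft_force: [0.4, -0.3, -0.3]
gripper_width: 0.064
gripper_force: 0.0
```

```bash
python3 - <<'E'
from bench import r
from h import *
from eg import edges
s,i,p,d=snap(r,"wrist","w10");print(s["position"])
edges("w10",[.5016,-.177],.0575,.0635,19.7)
C=cloud(i,d);m=(d>0)&(np.hypot(C[:,:,0]-.5016,C[:,:,1]+.177)<.06)
print(rect(C[m&(C[:,:,2]>.057)&(C[:,:,2]<.064)][:,:2]))
for n in("scene","side"):
    s,i,p,d=snap(r,n,n+"10");C=cloud(i,d);m=(d>0)&(np.hypot(C[:,:,0]-.5016,C[:,:,1]+.177)<.06)
    print(n,rect(C[m&(C[:,:,2]>.056)&(C[:,:,2]<.065)][:,:2]))
E
```

```text
[ 0.5006574  -0.17654194  0.17140261]
z 0.0602 2399
x [-21.43  20.89  -0.26  -0.77] y [-3.381e+01  3.456e+01 -1.000e-02  1.800e-01]
ctr [ 0.5012 -0.1767]
(array([ 501.3, -176.9]), array([43.1, 69. ]), 20.0)
scene (array([ 503.4, -175. ]), array([43.4, 70.8]), 19.9)
side (array([ 500.1, -178.1]), array([44.5, 70.4]), 19.7)
```

The second module lies within about 0.5 mm of the base's position, and the base did not shift. Back for module_a.

Call:
servo_tool(
  motion=[
    [[-10,15,15],[0,0,0],64],
    [[-10,30,15],[0,0,0],64],
    [[-10,37,0],[0,0,-6.3],64],
    [[0,37,0],[0,0,-6.3],64],
    [[0,37,0],[0,0,-6.3],64],
    [[0,37,0],[0,0,-6.3],64],
    [[0,37,0],[0,0,-6.3],64],
    [[0,37,0],[0,0,-6.3],64],
    [[0,37,0],[0,0,-6.3],64],
    [[0,37,0],[0,0,-6.3],64],
  ],
)

```text
t: 19.18
position: [0.4707, 0.1613, 0.2019]
ee_rot: [0.001, 0.82, 0.572, 0.0]
ft_force: [0.8, -0.4, 0.0]
gripper_width: 0.064
gripper_force: 0.0
```

Call:
servo_tool(
  motion=[
    [[10,37,0],[-5.6,2.13,0],64],
    [[10,37,0],[-5.6,2.13,0],64],
    [[15,37,-10],[-5.6,2.13,0],64],
    [[15,37,-15],[-5.6,2.13,0],64],
    [[10,37,-15],[-5.65,2.13,0],64],
    [[6,30,-15],[0,0,0],64],
    [[5,15,-10],[0,0,0],64],
    [[0,9,-10],[0,0,0],64],
    [[0,0,0],[0,0,0],64],
    [[0,0,0],[0,0,0],64],
  ],
)

```text
t: 20.02
position: [0.5412, 0.3967, 0.1267]
ee_rot: [0.146, 0.791, 0.554, -0.215]
ft_force: [0.0, -0.5, 0.1]
gripper_width: 0.0641
gripper_force: 0.0
```

Call:
servo_tool(
  motion=[
    [[0,0,0],[0,0,0],64],
    [[0,0,0],[0,0,0],64],
    [[0,0,0],[0,0,0],64],
    [[0,0,0],[0,0,0],64],
    [[0,0,0],[0,0,0],64],
    [[0,0,0],[0,0,0],64],
    [[0,0,0],[0,0,0],64],
    [[0,0,0],[0,0,0],64],
    [[0,0,0],[0,0,0],64],
    [[0,0,0],[0,0,0],64],
  ],
)

```text
t: 20.85
position: [0.5416, 0.3977, 0.127]
ee_rot: [0.146, 0.791, 0.554, -0.214]
ft_force: [-0.1, 0.3, 0.5]
gripper_width: 0.0641
gripper_force: 0.0
```

```bash
sed -i 's/c=np.array(\[.526,.361,.08\])/c=np.array([.5268,.3666,.0559])/' rk.py; python3 rk.py w11 0.0; python3 tf.py w12
```

```text
[0.5416 0.3977 0.127 ] [[0.294, 0.939, -0.177], [0.815, -0.343, -0.468], [-0.5, -0.007, -0.866]]
{np.float64(-0.036): 659, np.float64(-0.032): 2254, np.float64(-0.016): 71, np.float64(-0.012): 31, np.float64(-0.004): 1604, np.float64(0.0): 1486, np.float64(0.004): 36, np.float64(0.012): 39, np.float64(0.016): 284, np.float64(0.02): 99}
n [0.176 0.465 0.867] tilt 29.84629876870602 low az 69.23433281457727 3064 (array([1.9, 0.2]), array([58.3, 74.5]), 89.9) ctr [0.5295 0.3679 0.0546]
[0.5416 0.3977 0.127 ] 0.064 0.0 [0.4 0.1 0. ]
tip z -33.9
top z -66 51
-66.0 x [ 6.9  7.   7.2  9.6 11.3 11.4] y [-37.5 -36.8  37.1  37.9]
tilt deg x,y [-4.31 -0.07]
lowend edge []
```

```bash
python3 - <<'E'
from h import *
z=np.load("pics/w11.npz");i={k:z[k] for k in("intrinsics","k1","R","t")};C=cloud(i,z["d"]).reshape(-1,3)
n=np.array([.1765,.4655,.8673]);n/=np.linalg.norm(n);c=np.array([.5268,.3666,.0559]);a=np.radians(69.23)
ax=np.array([-np.sin(a),np.cos(a),0]);dn=np.cross(ax,n)
u=(C-c)@ax*1e3;v=(C-c)@dn*1e3;h=(C-c)@n*1e3
m=(z["d"].ravel()>0)&(z["p"].min(2).ravel()>80)&(abs(h)<2.5)&(abs(u)<28)&(abs(v)<42)
u,v,h=u[m],v[m],h[m];print(m.sum(),np.median(h))
for t in range(-18,19,6): q=v[abs(u-t)<1.5];print("u",t,np.percentile(q,[0,2,98,100]).round(1))
for t in range(-30,31,10): q=u[abs(v-t)<1.5];print("v",t,np.percentile(q,[0,2,98,100]).round(1))
E
```

```text
3067 -0.028048641093733635
u -18 [-34.  -32.6  33.3  39.7]
u -12 [-34.  -32.4  33.3  39.7]
u -6 [-34.2 -32.7  33.1  39.7]
u 0 [-34.6 -33.1  33.1  39.6]
u 6 [-34.3 -33.1  32.2  39.5]
u 12 [-34.7 -32.9  31.8  32.9]
u 18 [-33.1 -31.4  31.7  32.8]
v -30 [-22.7 -21.7  18.7  19.2]
v -20 [-23.3 -22.4  18.7  19.1]
v -10 [-23.  -22.   18.3  19.1]
v 0 [-23.6 -22.7  18.   19. ]
v 10 [-23.2 -22.4  18.7  18.9]
v 20 [-22.8 -22.8  18.5  18.7]
v 30 [-23.5 -23.1  17.8  18.8]
```

Module_a lies about 2 mm sideways of nominal; its centre is about (528.5, 365.5, 56.1). Going in along the normal.

Call:
servo_tool(
  motion=[
    [[0.8,4.5,-2.6],[-0.17,-0.46,-0.86],64],
    [[-3.5,-9.3,-17.4],[0,0,0],64],
    [[-3.5,-9.3,-17.4],[0,0,0],64],
    [[-3.5,-9.3,-17.4],[0,0,0],64],
    [[-2.6,-7,-13],[0,0,0],64],
    [[-2.7,-7,-13],[0,0,0],64],
    [[-1.8,-4.7,-8.7],[0,0,0],64],
    [[0,0,0],[0,0,0],64],
    [[0,0,0],[0,0,0],64],
    [[0,0,0],[0,0,0],64],
  ],
)

```text
t: 21.78
position: [0.5255, 0.3564, 0.0383]
ee_rot: [0.148, 0.796, 0.548, -0.212]
ft_force: [1.0, 1.0, -0.2]
gripper_width: 0.0641
gripper_force: 0.0
```

```bash
python3 - <<'E'
from bench import r
from h import *
s=r.read_state();T=tool(s);print(T.round(4).tolist());L=(np.array([.5285,.3655,.0561])-s["position"])@T*1e3
print(s["position"],"module top ctr in tool",L.round(1),s["ft_force"].round(1))
E
python3 tf.py w13
```

```text
[[0.3107, 0.9342, -0.1755], [0.8091, -0.3568, -0.4669], [-0.4988, 0.003, -0.8667]]
[0.52552271 0.35639616 0.03827478] module top ctr in tool [ -0.6  -0.4 -20.2] [ 1.   1.  -0.2]
[0.5255 0.3564 0.0383] 0.0641 0.0 [ 1.   1.  -0.2]
tip z 9.3
top z -22 4268
-20.2 x [-34.5 -33.6 -32.3   1.3  39.5  39.8] y [-30.9 -21.5  20.6  30.6]
tilt deg x,y [-0.2   0.02]
lowend edge [(-18, np.float64(39.6)), (-14, np.float64(39.4)), (-10, np.float64(39.5)), (-6, np.float64(39.5)), (-2, np.float64(39.6)), (2, np.float64(39.5)), (6, np.float64(39.5)), (10, np.float64(39.5)), (14, np.float64(39.7)), (18, np.float64(39.7))]
```

Call:
servo_tool(
  motion=[
    [[-1.2,-3.3,-6.1],[0,0,0],64],
    [[-1.2,-3.3,-6.1],[0,0,0],64],
    [[-1,-2.5,-4.6],[0,0,0],64],
    [[-0.8,-2.2,-4],[0,0,0],64],
    [[-0.6,-1.5,-3],[0,0,0],64],
    [[0,0,0],[0,0,0],64],
    [[0,0,0],[0,0,0],64],
    [[0,0,0],[0,0,0],64],
    [[0,0,0],[0,0,0],64],
    [[0,0,0],[0,0,0],64],
  ],
)

```text
t: 22.67
position: [0.5203, 0.343, 0.014]
ee_rot: [0.148, 0.796, 0.548, -0.212]
ft_force: [-0.1, -0.6, -0.1]
gripper_width: 0.0638
gripper_force: 0.0
```

Call:
servo_tool(
  motion=[
    [[0,0,0],[0,0,0],40],
    [[0,0,0],[0,0,0],40],
    [[0,0,0],[0,0,0],40],
    [[0,0,0],[0,0,0],40],
    [[0,0,0],[0,0,0],40],
    [[0,0,0],[0,0,0],40],
    [[0,0,0],[0,0,0],40],
    [[0,0,0],[0,0,0],40],
    [[0,0,0],[0,0,0],40],
    [[0,0,0],[0,0,0],40],
  ],
)

```text
t: 23.5
position: [0.5203, 0.343, 0.0142]
ee_rot: [0.148, 0.796, 0.548, -0.212]
ft_force: [0.7, 1.4, 4.8]
gripper_width: 0.0447
gripper_force: 63.9
```

```bash
python3 tf.py w14
```

```text
[0.5203 0.343  0.0142] 0.0447 63.944220542907715 [0.7 1.4 4.8]
tip z -18.9
top z -50 5913
-48.3 x [-31.9 -30.  -28.1   3.5  40.   40.3] y [-36.  -21.3  21.4  35.8]
tilt deg x,y [-0.24  0.02]
lowend edge [(-18, np.float64(40.0)), (-14, np.float64(40.0)), (-10, np.float64(40.0)), (-6, np.float64(40.1)), (-2, np.float64(40.0)), (2, np.float64(40.1)), (6, np.float64(40.1)), (10, np.float64(40.1)), (14, np.float64(40.1)), (18, np.float64(40.0))]
```

Held again. Lift, level and carry as before.

Call:
servo_tool(
  motion=[
    [[0.4,1.1,4],[0,0,0],40],
    [[1.4,3.7,6.9],[0,0,0],40],
    [[2.1,5.6,10.4],[0,0,0],40],
    [[3.5,9.3,17.3],[0,0,0],40],
    [[3.5,9.3,17.3],[0,0,0],40],
    [[2,5,20],[0,0,0],40],
    [[-5,-10,25],[0,0,0],40],
    [[-10,-25,20],[5.6,-2.13,0],40],
    [[-10,-30,20],[5.6,-2.13,0],40],
    [[-10,-35,20],[5.6,-2.13,0],40],
  ],
)

```text
t: 24.38
position: [0.4982, 0.2779, 0.176]
ee_rot: [0.059, 0.819, 0.565, -0.083]
ft_force: [0.9, -0.4, 0.2]
gripper_width: 0.0449
gripper_force: 63.4
```

Call:
servo_tool(
  motion=[
    [[-10,-37,20],[5.6,-2.13,0],40],
    [[-10,-37,10],[5.65,-2.13,0],40],
    [[-10,-37,5],[0,0,5],40],
    [[0,-37,0],[0,0,5],40],
    [[0,-37,0],[0,0,5],40],
    [[0,-37,0],[0,0,5],40],
    [[0,-37,0],[0,0,5],40],
    [[0,-37,0],[0,0,5],40],
    [[0,-37,0],[0,0,5],40],
    [[0,-37,0],[0,0,5.6],40],
  ],
)

```text
t: 25.22
position: [0.4685, -0.0936, 0.2101]
ee_rot: [0.001, 0.574, 0.819, 0.001]
ft_force: [1.3, 0.3, -0.0]
gripper_width: 0.045
gripper_force: 63.4
```

Call:
servo_tool(
  motion=[
    [[8,-32,0],[0,0,0],40],
    [[12,-28,-10],[0,0,0],40],
    [[8,-20,-15],[0,0,0],40],
    [[5,-8,-15],[0,0,0],40],
    [[0,0,-15],[0,0,0],40],
    [[0,0,0],[0,0,0],40],
    [[0,0,0],[0,0,0],40],
    [[0,0,0],[0,0,0],40],
    [[0,0,0],[0,0,0],40],
    [[0,0,0],[0,0,0],40],
  ],
)

```text
t: 26.05
position: [0.5019, -0.1797, 0.1552]
ee_rot: [0.001, 0.576, 0.818, 0.001]
ft_force: [-1.1, -0.1, 0.4]
gripper_width: 0.0452
gripper_force: 63.4
```

```bash
python3 tf.py w15; python3 - <<'E'
from bench import r
from h import *
s=r.read_state();T=tool(s);print(T.round(4).tolist(),np.degrees(np.arctan2(T[1,1],T[0,1])))
E
```

```text
[ 0.5019 -0.1797  0.1552] 0.0452 63.38799476623535 [-1.1 -0.1  0.4]
tip z -41.5
top z -50 6900
-48.4 x [-31.9 -30.  -28.1   5.6  34.2  34.7] y [-36.2 -21.   20.9  28.6]
tilt deg x,y [-0.09 -0.03]
lowend edge [(-18, np.float64(34.4)), (-14, np.float64(34.5)), (-10, np.float64(34.3)), (-6, np.float64(34.4)), (-2, np.float64(34.2)), (2, np.float64(34.3)), (6, np.float64(34.3)), (10, np.float64(34.4)), (14, np.float64(34.6)), (18, np.float64(34.3))]
[[-0.3369, 0.9415, 0.0024], [0.9416, 0.3369, -0.0002], [-0.001, 0.0022, -1.0]] 19.686178721120662
```

Call:
servo_tool(
  motion=[
    [[-0.4,1.3,-20],[0,0,0],40],
    [[-0.4,1.4,-25],[0,0,0],40],
    [[0,0,-25],[0,0,0],40],
    [[0,0,-20],[0,0,0],40],
    [[0,0,-10],[0,0,0],40],
    [[0,0,-5],[0,0,0],40],
    [[0,0,0],[0,0,0],40],
    [[0,0,0],[0,0,0],40],
    [[0,0,0],[0,0,0],40],
    [[0,0,0],[0,0,0],40],
  ],
)

```text
t: 26.93
position: [0.5013, -0.1775, 0.0501]
ee_rot: [0.001, 0.576, 0.817, 0.001]
ft_force: [0.8, 0.5, -0.4]
gripper_width: 0.0449
gripper_force: 63.4
```

Call:
servo_tool(
  motion=[
    [[0,0,-2],[0,0,0],40],
    [[0,0,-2],[0,0,0],40],
    [[0,0,-1.2],[0,0,0],40],
    [[0,0,-1],[0,0,0],40],
    [[0,0,-0.5],[0,0,0],40],
    [[0,0,-0.4],[0,0,0],40],
    [[0,0,0],[0,0,0],40],
    [[0,0,0],[0,0,0],40],
    [[0,0,0],[0,0,0],40],
    [[0,0,0],[0,0,0],40],
  ],
)

```text
t: 27.77
position: [0.5005, -0.1772, 0.0419]
ee_rot: [0.0, 0.576, 0.817, 0.0]
ft_force: [0.4, 0.4, -0.5]
gripper_width: 0.0449
gripper_force: 63.5
```

Call:
servo_tool(
  motion=[
    [[0.5,0.1,0],[0,0,0],40],
    [[0,0,0],[0,0,0],40],
    [[0,0,0],[0,0,0],40],
    [[0,0,-0.3],[0,0,0],40],
    [[0,0,0],[0,0,0],40],
    [[0,0,0],[0,0,0],40],
    [[0,0,0],[0,0,0],40],
    [[0,0,0],[0,0,0],40],
    [[0,0,0],[0,0,0],40],
    [[0,0,0],[0,0,0],40],
  ],
)

```text
t: 28.6
position: [0.5011, -0.1771, 0.0417]
ee_rot: [0.0, 0.576, 0.817, 0.0]
ft_force: [-0.3, 1.1, 2.7]
gripper_width: 0.0447
gripper_force: 63.8
```

Call:
servo_tool(
  motion=[
    [[0,0,0],[0,0,0],48],
    [[0,0,0],[0,0,0],54],
    [[0,0,0],[0,0,0],60],
    [[0,0,0],[0,0,0],64],
    [[0,0,0],[0,0,0],64],
    [[0,0,10],[0,0,0],64],
    [[0,0,25],[0,0,0],64],
    [[0,0,35],[0,0,0],64],
    [[0,0,35],[0,0,0],64],
    [[0,0,35],[0,0,0],64],
  ],
)

```text
t: 29.43
position: [0.5006, -0.1769, 0.1836]
ee_rot: [0.0, 0.576, 0.817, 0.0]
ft_force: [1.4, -0.0, 0.4]
gripper_width: 0.0639
gripper_force: 0.0
```

Call:
servo_tool(
  motion=[
    [[0,0,20],[0,0,5],64],
    [[0,0,0],[0,0,5],64],
    [[0,0,0],[0,0,0],64],
    [[0,0,0],[0,0,0],64],
    [[0,0,0],[0,0,0],64],
    [[0,0,0],[0,0,0],64],
    [[0,0,0],[0,0,0],64],
    [[0,0,0],[0,0,0],64],
    [[0,0,0],[0,0,0],64],
    [[0,0,0],[0,0,0],64],
  ],
)

```text
t: 30.27
position: [0.5009, -0.1771, 0.2012]
ee_rot: [-0.0, 0.503, 0.864, 0.0]
ft_force: [0.2, -0.2, 0.8]
gripper_width: 0.064
gripper_force: 0.0
```

```bash
python3 - <<'E'
from bench import r
from h import *
from eg import edges
s,i,p,d=snap(r,"wrist","w16");print(s["position"])
edges("w16",[.5016,-.177],.0875,.0935,19.7)
C=cloud(i,d);m=(d>0)&(np.hypot(C[:,:,0]-.5016,C[:,:,1]+.177)<.06)
print(rect(C[m&(C[:,:,2]>.087)&(C[:,:,2]<.094)][:,:2]))
pp=[]
t=lambda p,u,v,w,h:cv2.resize(p[v-h:v+h,u-w:u+w,::-1],(400,300),interpolation=cv2.INTER_CUBIC)
for n,u,v in(("scene",335,160),("side",268,315)):
    s,i,p,d=snap(r,n,n+"16");C=cloud(i,d);m=(d>0)&(np.hypot(C[:,:,0]-.5016,C[:,:,1]+.177)<.06)
    print(n,rect(C[m&(C[:,:,2]>.086)&(C[:,:,2]<.095)][:,:2]));pp.append(t(p,u,v,32,24))
cv2.imwrite("pics/c16.png",np.hstack(pp))
E
```

```text
[ 0.50089977 -0.17707146  0.20123078]
z 0.0902 2407
x [-21.34  21.06  -0.1   -0.05] y [-3.413e+01  3.434e+01 -2.000e-02 -2.300e-01]
ctr [ 0.5014 -0.1769]
(array([ 501.4, -177. ]), array([42.9, 69. ]), 19.9)
scene (array([ 503.8, -176.2]), array([43. , 76.5]), 18.3)
side (array([ 499.9, -178.5]), array([44.6, 70.5]), 20.2)
```

View pics/c16.png

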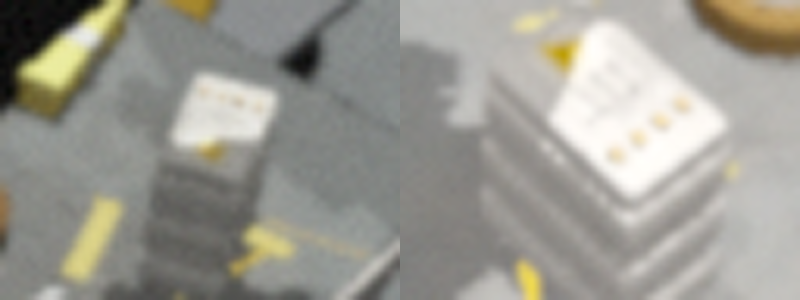

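The three-module pile is straight: top centre (501.4, -176.9), yaw about 19.9°. Next, the weight.

Call:
servo_tool(
  motion=[
    [[-10,15,10],[0,0,0],64],
    [[-10,30,0],[0,0,-6.4],64],
    [[-5,35,0],[0,0,-6.4],64],
    [[0,38,0],[0,0,-6.4],64],
    [[0,38,0],[0,0,-6.4],64],
    [[5,38,-5],[0,0,-6.4],64],
    [[5,38,-10],[0,0,-6.4],64],
    [[5,26,-15],[0,0,-6.3],64],
    [[3,15,-15],[0,0,0],64],
    [[0,0,0],[0,0,0],64],
  ],
)

```text
t: 31.25
position: [0.4928, 0.0926, 0.1649]
ee_rot: [-0.001, 0.788, 0.616, -0.001]
ft_force: [-0.8, -0.5, -0.1]
gripper_width: 0.064
gripper_force: 0.0
```

Call:
servo_tool(
  motion=[
    [[0,0,0],[0,0,0],40],
    [[0,0,0],[0,0,0],40],
    [[0,0,0],[0,0,0],40],
    [[0,0,0],[0,0,0],40],
    [[0,0,0],[0,0,0],40],
    [[0,0,0],[0,0,0],40],
    [[0,0,0],[0,0,0],40],
    [[0,0,0],[0,0,0],40],
    [[0,0,0],[0,0,0],40],
    [[0,0,0],[0,0,0],40],
  ],
)

```text
t: 32.08
position: [0.4938, 0.0901, 0.1671]
ee_rot: [0.0, 0.788, 0.615, 0.0]
ft_force: [0.4, -0.0, 0.6]
gripper_width: 0.0403
gripper_force: 0.0
```

```bash
cat > wt.py <<'E'
import sys
from bench import r
from h import *
s,i,p,d=snap(r,"wrist",sys.argv[1]);T=tool(s);print(s["position"].round(4),np.degrees(np.arctan2(T[1,1],T[0,1])).round(2))
C=cloud(i,d);m=(d>0)&(np.hypot(C[:,:,0]-.494,C[:,:,1]-.096)<.06)
for lo,hi in((.034,.042),(.005,.011)):
    q=C[m&(C[:,:,2]>lo)&(C[:,:,2]<hi)];print(len(q),rect(q[:,:2]),np.median(q[:,2]).round(4),q[:,:2].mean(0).round(4))
    l=cv2.fitLine(q[:,:2].astype(np.float32),cv2.DIST_L2,0,.001,.001).ravel();print("axis",np.degrees(np.arctan2(l[1],l[0]))%180)
E
python3 wt.py w17
```

```text
[0.4938 0.0901 0.1671] -14.09
637 (array([493.7,  96.3]), array([60.3, 14. ]), 73.9) 0.0378 [0.4941 0.0976]
axis 73.89384
1524 (array([493.8,  96.5]), array([71.8, 46.1]), 73.6) 0.008 [0.4946 0.0993]
axis 73.6795
```

View pics/w17.png

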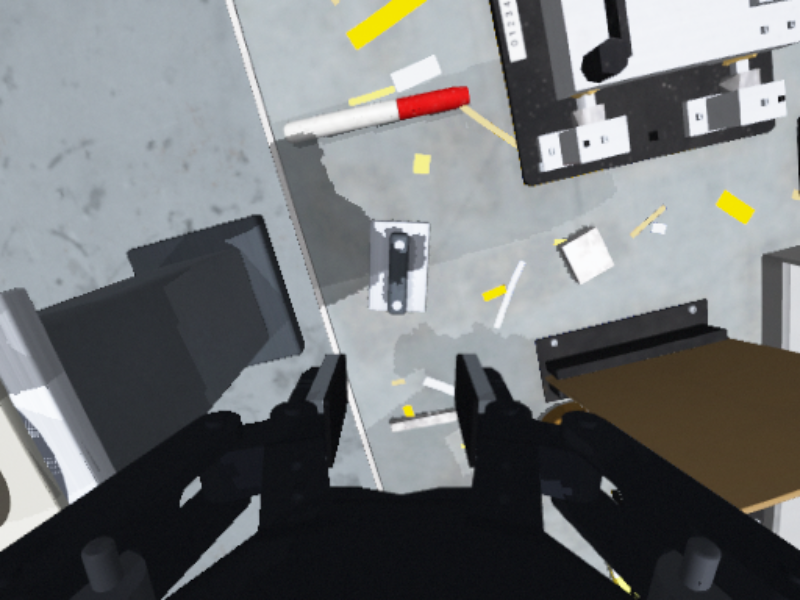

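The weight is at (400,267) in the wrist view: centre (493.75, 96.4), axis 73.75°, bar top at z 38, 60 x 14 mm as stated. Going down to it.

Call:
servo_tool(
  motion=[
    [[0,3,-20],[0,0,-2.1],40],
    [[0,3.3,-30],[0,0,0],40],
    [[0,0,-30],[0,0,0],40],
    [[0,0,-30],[0,0,0],40],
    [[0,0,-20],[0,0,0],40],
    [[0,0,-10],[0,0,0],40],
    [[0,0,0],[0,0,0],40],
    [[0,0,0],[0,0,0],40],
    [[0,0,0],[0,0,0],40],
    [[0,0,0],[0,0,0],40],
  ],
)

```text
t: 32.97
position: [0.495, 0.0967, 0.0285]
ee_rot: [0.001, 0.8, 0.6, 0.001]
ft_force: [-0.1, 0.4, 0.1]
gripper_width: 0.0404
gripper_force: 0.0
```

```bash
python3 wt.py w18
```

```text
[0.495  0.0967 0.0285] -16.19
1871 (array([493.6,  96.7]), array([59.6, 14. ]), 74.2) 0.0377 [0.4943 0.099 ]
axis 73.77334
3978 (array([493.6,  96.6]), array([71.7, 46.2]), 73.9) 0.008 [0.495 0.101]
axis 74.15985
```

Call:
servo_tool(
  motion=[
    [[-0.7,0,-10],[0,0,0],40],
    [[-0.6,0,-10],[0,0,0],40],
    [[0,0,-6],[0,0,0],40],
    [[0,0,-3],[0,0,0],40],
    [[0,0,-2],[0,0,0],40],
    [[0,0,0],[0,0,0],40],
    [[0,0,0],[0,0,0],40],
    [[0,0,0],[0,0,0],40],
    [[0,0,0],[0,0,0],30],
    [[0,0,0],[0,0,0],24],
  ],
)

```text
t: 33.85
position: [0.4928, 0.0965, -0.0036]
ee_rot: [0.0, 0.8, 0.601, 0.001]
ft_force: [-0.5, -0.0, 0.9]
gripper_width: 0.0243
gripper_force: 0.0
```

Call:
servo_tool(
  motion=[
    [[0,0,0],[0,0,0],20],
    [[0,0,0],[0,0,0],17],
    [[0,0,0],[0,0,0],15],
    [[0,0,0],[0,0,0],13],
    [[0,0,0],[0,0,0],8],
    [[0,0,0],[0,0,0],8],
    [[0,0,0],[0,0,0],8],
    [[0,0,0],[0,0,0],8],
    [[0,0,0],[0,0,0],8],
    [[0,0,0],[0,0,0],8],
  ],
)

```text
t: 34.68
position: [0.493, 0.0965, -0.0035]
ee_rot: [0.001, 0.8, 0.6, 0.001]
ft_force: [0.3, -0.3, 5.3]
gripper_width: 0.0127
gripper_force: 59.0
```

```bash
python3 - <<'E'
from bench import r
from h import *
s,i,p,d=snap(r,"wrist","w19");T=tool(s);print(s["position"],np.degrees(np.arctan2(T[1,1],T[0,1])),s["gripper_force"],s["gripper_width"])
E
```

```text
[ 0.49297508  0.09649414 -0.00353265] -16.192735609547018 58.97729516029358 0.012721840341539505
```

Call:
servo_tool(
  motion=[
    [[0,0,3],[0,0,0],8],
    [[0,0,10],[0,0,0],8],
    [[0,0,20],[0,0,0],8],
    [[0,0,30],[0,0,0],8],
    [[0,0,30],[0,0,0],8],
    [[-5,-5,25],[0,0,0],8],
    [[-10,-20,25],[0,0,4],8],
    [[-10,-30,5],[0,0,6],8],
    [[0,-35,0],[0,0,6],8],
    [[0,-35,0],[0,0,6],8],
  ],
)

```text
t: 35.57
position: [0.4665, -0.0293, 0.1453]
ee_rot: [0.001, 0.668, 0.744, 0.001]
ft_force: [1.1, 1.0, -3.4]
gripper_width: 0.0125
gripper_force: 58.9
```

Call:
servo_tool(
  motion=[
    [[0,-35,0],[0,0,6],8],
    [[0,-35,0],[0,0,5],8],
    [[10,-35,0],[0,0,3],8],
    [[15,-25,0],[0,0,0],8],
    [[8,-15,0],[0,0,0],8],
    [[0,-4,0],[0,0,0],8],
    [[0,0,0],[0,0,0],8],
    [[0,0,0],[0,0,0],8],
    [[0,0,0],[0,0,0],8],
    [[0,0,0],[0,0,0],8],
  ],
)

```text
t: 36.4
position: [0.4998, -0.1763, 0.1441]
ee_rot: [-0.0, 0.574, 0.819, 0.0]
ft_force: [0.1, 0.1, -3.2]
gripper_width: 0.0127
gripper_force: 58.9
```

```bash
python3 - <<'E'
from bench import r
from h import *
s,i,p,d=snap(r,"wrist","w20");T=tool(s);print(s["position"],np.degrees(np.arctan2(T[1,1],T[0,1])),s["gripper_force"],T[:,2])
L=(cloud(i,d).reshape(-1,3)-s["position"])@T*1e3
for lo,hi in((-1,8),(-9,-1),(-36,-28)):
    m=(d.ravel()>0)&(abs(L[:,0])<45)&(abs(L[:,1])<30)&(L[:,2]>lo)&(L[:,2]<hi);q=L[m]
    if len(q)>20: print(lo,len(q),np.median(q[:,2]).round(1),"x",np.percentile(q[:,0],[1,99,100]).round(1),"y",np.percentile(q[:,1],[0,1,99,100]).round(1),[(y,q[abs(q[:,1]-y)<1.5][:,0].max().round(1)) for y in range(-20,21,8) if (abs(q[:,1]-y)<1.5).any()])
E
```

```text
[ 0.49978943 -0.17630753  0.14405997] 19.881971467517843 58.91517877578735 [-1.42253099e-04  8.08501268e-04 -9.99999663e-01]
-9 75 -7.6 x [35.7 36.2 36.2] y [-21.8 -21.3  21.6  22.1] [(-20, np.float64(36.0)), (-12, np.float64(36.1)), (-4, np.float64(36.1)), (4, np.float64(36.0)), (12, np.float64(36.1)), (20, np.float64(36.2))]
-36 326 -32.6 x [ 6.3 30.3 30.3] y [-19.6 -19.2  19.2  19.9] [(-20, np.float64(6.9)), (-12, np.float64(11.3)), (-4, np.float64(30.3)), (4, np.float64(30.3)), (12, np.float64(11.2)), (20, np.float64(7.4))]
```

Call:
servo_tool(
  motion=[
    [[0.8,-0.4,-10],[0,0,0],8],
    [[0.8,-0.3,-15],[0,0,0],8],
    [[0,0,-13],[0,0,0],8],
    [[0,0,-8],[0,0,0],8],
    [[0,0,-5],[0,0,0],8],
    [[0,0,0],[0,0,0],8],
    [[0,0,0],[0,0,0],8],
    [[0,0,0],[0,0,0],8],
    [[0,0,0],[0,0,0],8],
    [[0,0,0],[0,0,0],8],
  ],
)

```text
t: 37.28
position: [0.5026, -0.1784, 0.0937]
ee_rot: [0.001, 0.575, 0.818, 0.001]
ft_force: [0.4, -0.3, -3.2]
gripper_width: 0.0128
gripper_force: 58.9
```

Call:
servo_tool(
  motion=[
    [[0,0,-2],[0,0,0],8],
    [[0,0,-1.5],[0,0,0],8],
    [[0,0,-1],[0,0,0],8],
    [[0,0,-0.7],[0,0,0],8],
    [[0,0,-0.4],[0,0,0],8],
    [[0,0,0],[0,0,0],8],
    [[0,0,0],[0,0,0],8],
    [[0,0,0],[0,0,0],8],
    [[0,0,0],[0,0,0],8],
    [[0,0,0],[0,0,0],8],
  ],
)

```text
t: 38.12
position: [0.5022, -0.1783, 0.0876]
ee_rot: [0.0, 0.575, 0.818, 0.0]
ft_force: [-0.7, 0.0, -3.6]
gripper_width: 0.0126
gripper_force: 58.9
```

Call:
servo_tool(
  motion=[
    [[-0.7,1.1,0],[0,0,0],8],
    [[0,0,0],[0,0,0],8],
    [[0,0,0],[0,0,0],8],
    [[0,0,0],[0,0,0],8],
    [[0,0,-0.4],[0,0,0],8],
    [[0,0,0],[0,0,0],8],
    [[0,0,0],[0,0,0],8],
    [[0,0,0],[0,0,0],8],
    [[0,0,0],[0,0,0],8],
    [[0,0,0],[0,0,0],8],
  ],
)

```text
t: 38.95
position: [0.5014, -0.1771, 0.0871]
ee_rot: [0.0, 0.575, 0.818, 0.0]
ft_force: [-0.7, -0.1, -3.2]
gripper_width: 0.0126
gripper_force: 58.9
```

Call:
servo_tool(
  motion=[
    [[0,0,-0.4],[0,0,0],8],
    [[0,0,0],[0,0,0],8],
    [[0,0,0],[0,0,0],8],
    [[0,0,-0.3],[0,0,0],8],
    [[0,0,0],[0,0,0],8],
    [[0,0,0],[0,0,0],8],
    [[0,0,0],[0,0,0],8],
    [[0,0,0],[0,0,0],8],
    [[0,0,0],[0,0,0],8],
    [[0,0,0],[0,0,0],8],
  ],
)

```text
t: 39.78
position: [0.5015, -0.1771, 0.0865]
ee_rot: [0.0, 0.575, 0.818, 0.0]
ft_force: [-0.4, -0.1, -2.4]
gripper_width: 0.0125
gripper_force: 59.1
```

Starting to touch (the load fell from 3.2 to 2.4 N). A touch more.

Call:
servo_tool(
  motion=[
    [[0,0,-0.2],[0,0,0],8],
    [[0,0,0],[0,0,0],8],
    [[0,0,0],[0,0,0],8],
    [[0,0,0],[0,0,0],8],
    [[0,0,0],[0,0,0],8],
    [[0,0,0],[0,0,0],8],
    [[0,0,0],[0,0,0],8],
    [[0,0,0],[0,0,0],8],
    [[0,0,0],[0,0,0],8],
    [[0,0,0],[0,0,0],8],
  ],
)

```text
t: 40.62
position: [0.5016, -0.1772, 0.0865]
ee_rot: [0.0, 0.575, 0.818, 0.0]
ft_force: [-0.7, 1.1, 5.0]
gripper_width: 0.0125
gripper_force: 60.1
```

Call:
servo_tool(
  motion=[
    [[0,0,0.1],[0,0,0],14],
    [[0,0,0],[0,0,0],18],
    [[0,0,0],[0,0,0],24],
    [[0,0,0],[0,0,0],32],
    [[0,0,0],[0,0,0],40],
    [[0,0,0],[0,0,0],40],
    [[0,0,8],[0,0,0],40],
    [[0,0,20],[0,0,0],40],
    [[0,0,30],[0,0,0],40],
    [[0,0,35],[0,0,0],40],
  ],
)

```text
t: 41.45
position: [0.5001, -0.1767, 0.1795]
ee_rot: [-0.001, 0.575, 0.818, -0.0]
ft_force: [0.9, 0.6, -0.1]
gripper_width: 0.0401
gripper_force: 0.0
```

Call:
servo_tool(
  motion=[
    [[0,0,20],[0,0,5],40],
    [[0,0,0],[0,0,5],40],
    [[0,0,0],[0,0,0],40],
    [[0,0,0],[0,0,0],40],
    [[0,0,0],[0,0,0],40],
    [[0,0,0],[0,0,0],40],
    [[0,0,0],[0,0,0],40],
    [[0,0,0],[0,0,0],40],
    [[0,0,0],[0,0,0],40],
    [[0,0,0],[0,0,0],40],
  ],
)

```text
t: 42.28
position: [0.5013, -0.1771, 0.199]
ee_rot: [-0.0, 0.502, 0.865, 0.0]
ft_force: [-0.2, -0.6, 0.0]
gripper_width: 0.0402
gripper_force: 0.0
```

```bash
python3 - <<'E'
from bench import r
from h import *
s,i,p,d=snap(r,"wrist","w21");print(s["position"])
C=cloud(i,d);m=(d>0)&(np.hypot(C[:,:,0]-.5016,C[:,:,1]+.177)<.06)
for lo,hi in((.125,.131),(.096,.101)): q=C[m&(C[:,:,2]>lo)&(C[:,:,2]<hi)];print(rect(q[:,:2]),np.median(q[:,2]))
pp=[]
t=lambda p,u,v,w,h:cv2.resize(p[v-h:v+h,u-w:u+w,::-1],(400,300),interpolation=cv2.INTER_CUBIC)
for n,u,v in(("scene",335,160),("side",268,310)):
    s,i,p,d=snap(r,n,n+"21");pp.append(t(p,u,v,40,30))
cv2.imwrite("pics/c21.png",np.hstack(pp))
E
```

```text
[ 0.50134927 -0.1771087   0.19904252]
(array([ 501.7, -176.7]), array([13.9, 59.3]), 19.9) 0.12783933533040565
(array([ 501.9, -177. ]), array([45.9, 72.3]), 19.9) 0.098011704875378
```

View pics/c21.png

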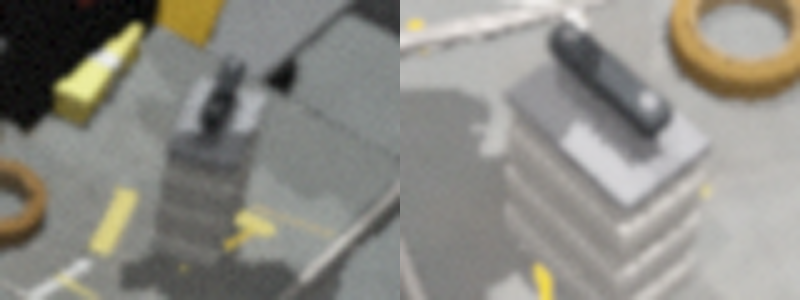

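The pile of three is straight, with the weight flush and square on top at (501.8, -176.9), yaw 19.9°, z 98 mm. The hand is clear, so I'm handing in.

```bash
python3 -c "
from bench import r
print(r.finish_job())"
```

```text
the job is handed in; nothing more can be done
None
```

Job handed in at about 42 s: both rack modules are stacked on the base within about 0.5 mm (upper one first), the weight lies squarely on top, and the hand is clear; the hand-in returned no verdict.

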